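Nest a flower holder in a memorial stone and press it home

ROBOT

A 6-joint arm with a two-finger parallel gripper is mounted at the origin on the work surface. World frame = base frame: x ahead of the robot, y to its left, z up, the work surface at z = 0. Lengths are in m, angles in rad, forces in N, time in s.
With the tool pointing down it reaches from about 0.375 to 0.9 m from the base axis. Payload 3.1 kg.
Tool frame: the origin (TCP) lies at the very end of the fingers, on their centre line; the grasp point (between the pads) lies 19 mm behind it; z points along the fingers, y is the direction in which the jaws open and shut (so a half turn about z gives the same grasp; the last joint's range is limited). The gripper opens to 85 mm and grips with 20 to 120 N. Pads are 22 mm wide; open, the fingers measure 114 mm over their backs; the gripper's body (76 mm by 85 mm) begins 54 mm behind the grasp point. The pads swing forward as they close: fully open they stand 13 mm farther back than shut.
Start: joints at [-1.454, 0.527, 1.433, -0, 1.181, -0.178], TCP at [0.182, -0.598, 0.231] pointing down, gripper open.
Joint ranges: [-3.08, 3.08], [-0.75, 2.2], [0.22, 2.44], [-1.43, 4.57], [0, 2.65], [-2.85, 2.85]. Speed limits (rad/s): [2.79, 2.79, 3.14, 3.14, 3.14, 3.14].

INTERFACE

Orientations are given as a unit quaternion [x, y, z, w].
In Python, from workcell import get_obs, get_image, job_done, look_for, trace gives the robot as it stands. The module is installed in compiled form; this text tells all that it offers.
- The arm moves only by the tool carry_out, never from a script. Its argument "increments" is a list of rows, each an object of numbers: "gripper": the closure in counts, from 0 (fully open) to 255 (shut); "x", "y", "z": the shift along the tool's x, y, z in mm; "turn": the turn about the tool's z in rad. In form: [{"gripper": .., "x": .., "y": .., "z": .., "turn": ..}, ...]. A call has 1 to 10 rows; each row shifts and turns the pose as measured when the row begins, along the tool's axes as they then stand; what a row does not reach is not made up. A row lasts 1/12 s, in which the tool goes at most 41.7 mm and 7.16 degrees, less where a joint would pass 70% of its speed; a pose out of reach is approached as far as the arm can. A call with a gripper value outside its range is refused whole. The fingers move at their own pace and stop on an object; "squeeze" is the grip in N (left out, the last holds). Time passes only in rows, so rows that do not move let the fingers close. It gives the time, the measured TCP pose, the force and the opening at its end, in the units of the state.
- get_obs(): the state, without advancing time (a new reading comes with each control period).
- get_image(name): name is "side" or "top"; returns a dict with "img" (420x560x3 uint8, red, green, blue), "fovy" (degrees; the focal length in pixels is half the picture's height over the tangent of half this angle, whatever the lens; pixels are square), "cx", "cy" (the principal point, pixels), "k1" (the pictures are not rectified: a ray, as slopes to the right and down, at radius r is drawn at 1 + k1 r^2 times it, then the intrinsics apply), "rvec" (rotation vector, rad) and "tvec" (3), from world to camera coordinates, as OpenCV has them. Camera axes: x right, y down, z forward; pixel columns grow to the right and rows downward; lengths in m; the calibration is good to about 2 mm. A picture is of the moment at which its call begins. There is no depth.
- job_done(): hands the job in, once; it reports no verdict.
Trained networks look in the newest picture that a camera, given by its name, has taken for a name from the list of things; names that differ only in an ending like _2 or _b are one class to them, and where a whole thing is asked for, a point or a joint stands for the part that bears it (a point fixed in the world has none). Each returns a list of dicts, best first, with "confidence" (0 to 1); they miss things now and then, are a little off and sometimes report something else, mostly with a low value. They report only what shows in the picture. A call takes as long as a camera call. They do not tell look-alikes from the thing itself.
- look_for(query, camera): "xy" ([column, row] in pixels, amid what is visible of it).
- trace(query, camera): "region" (420x560 bool, what is visible of it) and "xy" ([column, row] in pixels, amid what is visible of it).
The state is a dict: "clock": time; "joint_pos": joint angles; "qvel": joint speeds; "joint_torque": joint torques, N m; "tool_pos": TCP position; "eef_rot": TCP orientation; "contact_force": force on the tool from outside, world axes, zero at the start; "ft_torque": the same for the moment, N m; "opening": finger opening in m.
Only numpy, scipy, OpenCV 4.12 (cv2) and the standard library are available. Lean on these libraries where they do the work, as an engineer would, in place of code of your own. Each camera call takes 0.05 s, during which the arm holds its last target.

TASK

Gently lower the tapered aluminium flower holder into the tapered brass liner in the memorial stone until it touches and let go of it, so that it centres itself. Then press down only on the black cap on top of the holder until the liner has slid to its hard stop on the grey collar, and finish with a short steady push of 15 to 20 newtons there, no harder; leave the holder upright in the liner and the other things on the bench where they are.

Things in the scene. Friction and masses are not known exactly. Their poses are not given: they have to be found in the camera images.
- insert_mid (a point): Centre, half-way up, of the loose rigid aluminium flower holder, about 0.35 kg, standing upright on the bench; z along its axis, up. Heights from its underside, 55 mm below this point: a cone 40 mm across at the bottom, 62 mm at 66 mm (1 mm of radius per 6 mm of height); a rim 70 mm across to 70 mm; a lid to 74 mm; a 16 mm stem to 85 mm; the lifting knob, 26 mm across, to 110 mm; on it the cap
- cap_top (a point): Centre of the flat top of the black cap, 21 mm across and 5 mm high, on the holder's knob, 115 mm above its underside. Press down here; do not pinch it. To lift the holder grip the aluminium knob below the cap, 5 to 30 mm below this point; the lid starts 41 mm below it: keep the fingertips above that
- stone: Memorial stone: a pale fixed block, 220 x 180 x 90 mm (x, y, z), origin at the centre of its underside, with a round upright well through its middle. A grey collar 104 mm across lies round the well. In it stands the brass liner: flange 96 mm across, 4 mm thick; bore 60 mm across at the mouth, 43 mm at 50 mm depth, open below: the holder's own taper, so held 1 mm off the axis the holder catches 6 mm too high
- well (a point): Point on the well's axis, level with the stone's top; the liner is exactly on this axis. The collar's top is 3 to 23 mm above this point and the liner's mouth 9 to 24 mm above the collar's top (neither is measured), 4 mm once home on its hard stop. The liner bears the holder's weight, slides under about 9 N in all and stays where left. Seated, the holder's underside is 60 mm below the mouth, the cap's top 55 mm above
- chisel_mid (a point): bystander, to be left alone: a steel stone chisel, 180 mm long, 12 mm thick, lying flat; this point is half-way up its thickest part
- mallet_mid (a point): bystander, to be left alone: a mason's mallet lying down, grey round head 68 mm across, wooden handle resting on a small wooden block; this point is half-way up its thickest part
- tin_mid (a point): bystander, to be left alone: a tin with a green label, 100 mm across, 110 mm tall; this point is half-way up its thickest part
- brush_mid (a point): bystander, to be left alone: a blue-bristled bench brush, 200 x 45 mm, 62 mm tall; this point is half-way up its thickest part
- offcut_mid (a point): bystander, to be left alone: an ochre stone offcut, 110 x 75 x 40 mm; this point is half-way up its thickest part
- saucer_mid (a point): bystander, to be left alone: a white plastic lid, 110 mm across, 12 mm thick; this point is half-way up its thickest part
Not all that is in view belongs to the job. Leave any orange look-alike of the part that bears insert_mid alone.

How it is judged:
By the outcome, as a careful person would: the job done as asked, in the order asked, and still so for the second after the job is handed in, with the robot touching nothing.
It also fails if it takes over 64 s, if anything falls off the work surface, if the arm or the gripper's body presses on something with over 40 N, if the wrist force passes 120 N, or if a joint passes its speed limit or range.

## Working session

There is one attempt and no reset: what is moved stays moved. The work goes in short steps, Python scripts to look and compute and a tool call to move; the robot and the scene stay as the last step left them, time stands still between calls to the robot, and variables do not carry over. Pictures are saved under pics/ and viewed, and the job is handed in when it is done.

Besides the shell and the picture viewer there is one more tool, called after "Emit:" as name(argument=value, ...), one argument or row to a line, values as JSON. carry_out: Moves the arm, as the interface text tells. Its arguments: {"type":"object","properties":{"increments":{"type":"array"},"squeeze":{"type":"number"}},"required":["increments"]}

```bash
mkdir -p pics; ls
cat > h.py <<'E'
import numpy as np, cv2
from workcell import get_obs, get_image, job_done, look_for, trace
def cal(d):
    f=210/np.tan(np.radians(d['fovy'])/2)
    R=cv2.Rodrigues(np.array(d['rvec'],float))[0]; t=np.array(d['tvec'],float)
    return f,R,t
def ray(d,uv):
    f,R,t=cal(d)
    xd=np.array([(uv[0]-d['cx'])/f,(uv[1]-d['cy'])/f]); x=xd.copy()
    for _ in range(50): x=xd/(1+d['k1']*(x@x))
    return -R.T@t, R.T@np.array([x[0],x[1],1.0])
def onz(d,uv,z):
    c,r=ray(d,uv); return c+r*(z-c[2])/r[2]
def proj(d,P):
    f,R,t=cal(d); p=R@np.array(P,float)+t; x=p[:2]/p[2]; x=x*(1+d['k1']*(x@x))
    return x*f+[d['cx'],d['cy']]
def tri(ds,uvs):
    A=np.zeros((3,3));b=np.zeros(3);L=[]
    for d,uv in zip(ds,uvs):
        c,r=ray(d,uv); r/=np.linalg.norm(r); M=np.eye(3)-np.outer(r,r); A+=M;b+=M@c;L.append((c,M))
    p=np.linalg.solve(A,b); return p,[np.linalg.norm(M@(p-c)) for c,M in L]
def save(d,n,crop=None,s=1):
    im=d['img'][:,:,::-1].copy()
    if crop: im=im[crop[1]:crop[3],crop[0]:crop[2]]
    if s!=1: im=cv2.resize(im,None,fx=s,fy=s,interpolation=cv2.INTER_CUBIC)
    cv2.imwrite('pics/'+n+'.png',im)
E
python3 - <<'E'
from h import *
for c in ['top','side']:
    d=get_image(c); save(d,c+'0')
    print(c,{k:d[k] for k in d if k!='img'})
    for q in ['insert_mid','cap_top','well','stone','chisel_mid','mallet_mid','tin_mid','brush_mid','offcut_mid','saucer_mid']:
        print(q,[(np.round(o['xy']).tolist(),round(o['confidence'],2)) for o in look_for(q,c)])
print(get_obs())
E
```

```text
pics
top {'fovy': 45.377757106791734, 'cx': 286.07414761267063, 'cy': 209.4173246577577, 'k1': -0.028669867813070564, 'rvec': array([ 2.09960338, -2.15716547,  0.20845827]), 'tvec': array([-0.00496085,  0.63911061,  1.27470373])}
insert_mid [([191.0, 199.0], 0.82), ([168.0, 258.0], 0.77), ([209.0, 241.0], 0.68), ([213.0, 285.0], 0.62)]
cap_top [([208.0, 238.0], 0.51), ([162.0, 258.0], 0.4)]
well [([349.0, 250.0], 0.62)]
stone []
chisel_mid [([278.0, 213.0], 0.58)]
mallet_mid [([103.0, 288.0], 0.78)]
tin_mid [([431.0, 184.0], 0.83)]
brush_mid [([286.0, 158.0], 0.93)]
offcut_mid [([120.0, 194.0], 0.87)]
saucer_mid [([443.0, 252.0], 0.69)]
side {'fovy': 57.31704832720399, 'cx': 285.6074576428156, 'cy': 202.96019577656838, 'k1': 0.015172799352779764, 'rvec': array([-2.19922088e-03, -2.94062463e+00,  1.06656895e+00]), 'tvec': array([0.62069263, 0.065377  , 1.03172076])}
insert_mid [([359.0, 272.0], 0.95), ([336.0, 327.0], 0.93), ([311.0, 275.0], 0.68), ([262.0, 295.0], 0.62)]
cap_top [([258.0, 286.0], 0.64), ([367.0, 264.0], 0.62), ([335.0, 315.0], 0.4)]
well [([317.0, 170.0], 0.72)]
ston
[... 225 characters left out ...]
7.0], 0.91)]
{'clock': 1.1, 'joint_pos': array([-1.45453575e+00,  5.27464187e-01,  1.43270098e+00, -1.86043591e-05,
        1.18139221e+00, -1.78481264e-01]), 'qvel': array([-0.001647  , -0.00011373,  0.0008192 ,  0.00193983,  0.00030654,
        0.00069488]), 'joint_torque': array([ 1.95302448e-03, -4.42324162e+01, -1.78422153e+01, -3.62471883e-05,
        7.85713928e-04,  2.70449284e-06]), 'tool_pos': array([ 0.18159006, -0.59801731,  0.23133211]), 'eef_rot': array([ 9.89160026e-01,  1.46841553e-01, -9.15032827e-06,  1.73623716e-05]), 'contact_force': array([-0.27378637,  0.0925827 , -0.10202634]), 'ft_torque': array([ 0.00677446, -0.0111855 ,  0.05291419]), 'opening': 0.08526728220451013}
```

View pics/top0.png

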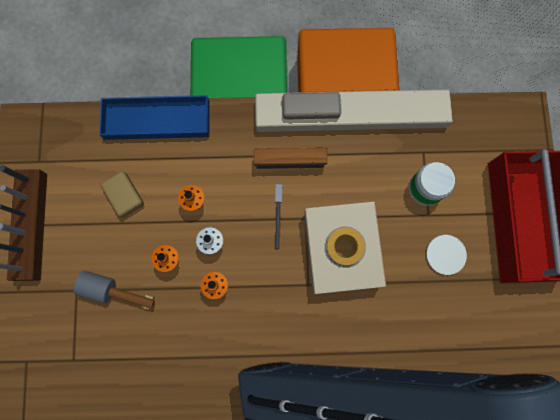

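View pics/side0.png

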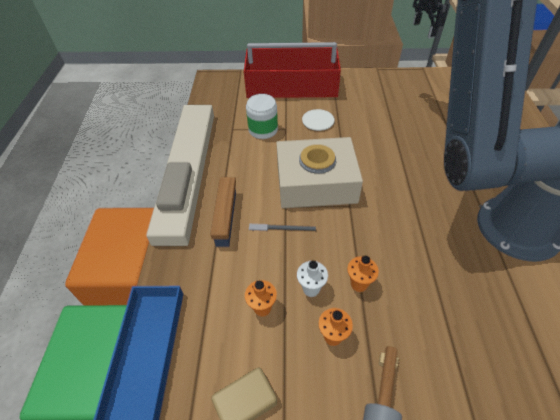

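Run:
```python
from h import *
d=get_image('top'); save(d,'topc',(130,160,400,320),3-.1)
d=get_image('side'); save(d,'sidec',(220,220,420,370),4)
d=get_image('side'); save(d,'sidew',(240,100,400,220),5)
```

```text
(no output)
```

View crops.

View pics/topc.png

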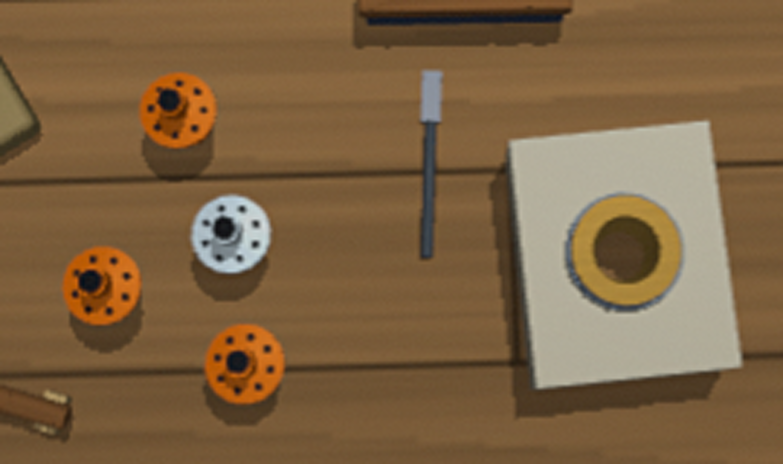

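View pics/sidec.png

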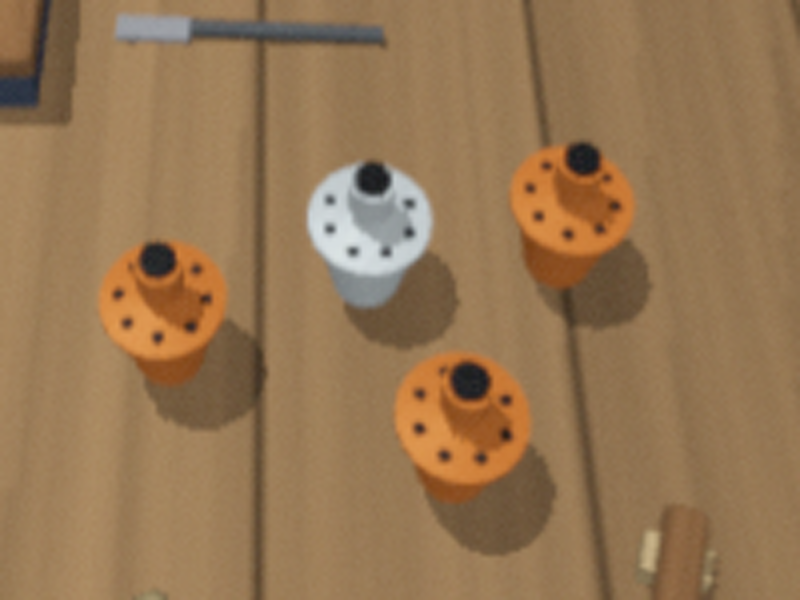

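View pics/sidew.png

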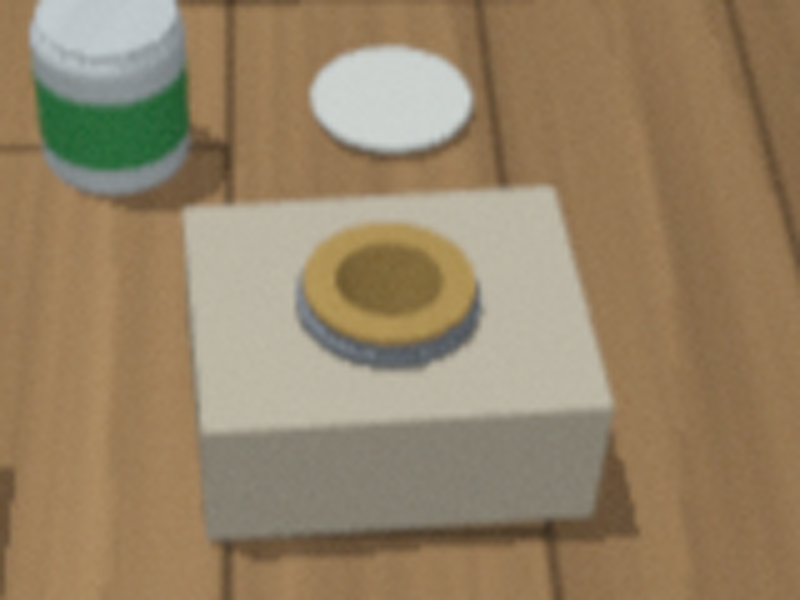

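```bash
cat >> h.py <<'E'
from scipy.optimize import least_squares
def circ_proj(d,c,r,n=72):
    a=np.linspace(0,2*np.pi,n,endpoint=False)
    return np.array([proj(d,[c[0]+r*np.cos(t),c[1]+r*np.sin(t),c[2]]) for t in a])
def hsv(d): return cv2.cvtColor(d['img'],cv2.COLOR_RGB2HSV).astype(int)
def blob(m,near):
    n,l,s,c=cv2.connectedComponentsWithStats(m.astype(np.uint8))
    best=min(((np.hypot(*(c[i]-near)),i) for i in range(1,n) if s[i,4]>=8),default=None)
    return (l==best[1]) if best else None
def outer(m):
    cs,_=cv2.findContours(m.astype(np.uint8),cv2.RETR_EXTERNAL,cv2.CHAIN_APPROX_NONE)
    return max(cs,key=len)[:,0,:].astype(float)
E
python3 - <<'E'
from h import *
D={c:get_image(c) for c in('top','side')}
P={}
for c,near in (('top',(346,246)),('side',(318,157))):
    d=D[c];h=hsv(d)
    g=(h[...,0]>=14)&(h[...,0]<=30)&(h[...,1]>110)&(h[...,2]>70)
    w=np.zeros_like(g);x,y=near;w[y-26:y+27,x-26:x+27]=1
    m=blob(cv2.morphologyEx((g&w).astype(np.uint8),cv2.MORPH_OPEN,np.ones((2,2))),near)
    m2=cv2.morphologyEx(m.astype(np.uint8),cv2.MORPH_CLOSE,np.ones((3,3)))
    o=outer(m2);el=cv2.fitEllipse(o.astype(np.float32));P[c]=el
    print(c,'flange ellipse',el,m.sum())
    k=(d['img'].max(2)<60)
for c,near in (('top',(207.6,239)),('side',(313,264))):
    d=D[c];k=(d['img'].max(2)<70)
    m=blob(k,near);ys,xs=np.nonzero(m);print(c,'cap',xs.mean(),ys.mean(),xs.min(),xs.max(),ys.min(),ys.max(),m.sum()); P[c+'cap']=(xs.mean(),ys.mean())
ds=[D['top'],D['side']]
print('mouth',tri(ds,[P['top'][0],P['side'][0]]))
print('cap mid ~.1125',tri(ds,[P['topcap'],P['sidecap']]))
for c in D:
    print(c,'cap at z.1145',onz(D[c],P[c+'cap'],.114))
# check projected circles size
for c in D:
    mo=tri(ds,[P['top'][0],P['side'][0]])[0]
    print(c,cv2.fitEllipse(circ_proj(D[c],mo,.048).astype(np.float32)))
for c,q in(('top',(209,241)),('side',(311,275))):
    for o in trace('insert_mid',c)[:4]:
        ys,xs=np.nonzero(o['region']);print(c,o['xy'],o['confidence'],xs.min(),xs.max(),ys.min(),ys.max())
# stone corners via trace
for c in D:
    for o in trace('stone',c)[:2]:
        r=cv2.approxPolyDP(outer(o['region']).astype(np.float32).reshape(-1,1,2),5,True)[:,0];print(c,'stone',o['confidence'],r.tolist())
E
```

```text
top flange ellipse ((346.4059143066406, 246.9431915283203), (36.273441314697266, 37.11994171142578), 126.14271545410156) 1024
side flange ellipse ((318.3849182128906, 157.3941650390625), (22.47904396057129, 32.94976806640625), 91.87008666992188) 621
top cap 206.71794871794873 238.10256410256412 204 210 235 241 39
side cap 312.8837209302326 264.1162790697674 310 316 261 267 43
mouth (array([ 0.52934528, -0.17226809,  0.09928292]), [np.float64(0.000826652799782175), np.float64(0.0008266527997822402)])
cap mid ~.1125 (array([0.55975693, 0.18003811, 0.11581309]), [np.float64(0.00033913051608469146), np.float64(0.0003391305160844733)])
top cap at z.1145 [0.5603288  0.18022368 0.114     ]
side cap at z.1145 [0.55931236 0.17906219 0.114     ]
top ((346.3338623046875, 247.38827514648438), (37.232242584228516, 38.061710357666016), 132.2560272216797)
side ((318.13446044921875, 157.66110229492188), (23.7828369140625, 34.52977752685547), 92.97467803955078)
top [190.6, 202.0] 0.93 178 204 184 210
top [167.4, 258.0] 0.75 151 178 245 272
top [209.7, 243.0] 0.65 196 223 227 255
top [214.6, 285.9] 0.62 201 227 272 298
side [261.3, 295.8] 0.8 245 276 281 316
side [359.4, 270.6] 0.78 347 377 256 291
side [337.4, 325.9] 0.71 319 351 309 344
side [315.6, 172.5] 0.48 277 361 138 206
top stone 0.7 [[371.0, 202.0], [306.0, 210.0], [314.0, 293.0], [384.0, 285.0]]
side stone 0.77 [[349.0, 137.0], [278.0, 142.0], [282.0, 208.0], [358.0, 201.0], [361.0, 178.0]]
```

Candidates for the holder in the top picture are orange at (191,199), (165,258) and (213,285), and aluminium with a black cap at (209,241). The close crop shows the aluminium one is the holder. In the side view it is at (313,264). The brass liner is at (346,247) in top and (318,157) in side. The cap comes out at about (0.560, 0.180, 0.115), which matches its known height.

Emit:
carry_out(
  increments=[
    {"gripper": 100,"x": 12,"y": -13,"z": 0},
    {"gripper": 100,"x": 24,"y": -25,"z": 0},
    {"gripper": 100,"x": 24,"y": -25,"z": 0},
    {"gripper": 100,"x": 24,"y": -25,"z": 0},
    {"gripper": 100,"x": 24,"y": -25,"z": 0},
    {"gripper": 100,"x": 24,"y": -25,"z": 0},
    {"gripper": 100,"x": 24,"y": -25,"z": 0},
    {"gripper": 100,"x": 24,"y": -25,"z": 0},
    {"gripper": 100,"x": 24,"y": -25,"z": 0},
    {"gripper": 100,"x": 24,"y": -25,"z": 0},
  ],
  squeeze=40,
)

```text
schema error: expected keys gripper, x, y, z, turn
```

Emit:
carry_out(
  increments=[
    {"gripper": 100,"x": 24,"y": -25,"z": 0},
    {"gripper": 100,"x": 24,"y": -25,"z": 0},
    {"gripper": 100,"x": 24,"y": -25,"z": 0},
    {"gripper": 100,"x": 24,"y": -25,"z": 0},
    {"gripper": 100,"x": 24,"y": -25,"z": 0},
    {"gripper": 100,"x": 24,"y": -25,"z": 0},
    {"gripper": 100,"x": 24,"y": -25,"z": 0},
    {"gripper": 100,"x": 24,"y": -25,"z": 0},
    {"gripper": 100,"x": 24,"y": -25,"z": 0},
    {"gripper": 100,"x": 24,"y": -25,"z": 0},
  ],
)

```text
schema error: expected keys gripper, x, y, z, turn
```

Emit:
carry_out(
  increments=[
    {"gripper": 100,"x": 12,"y": -13,"z": 0,"turn": 0},
    {"gripper": 100,"x": 24,"y": -25,"z": 0,"turn": 0},
    {"gripper": 100,"x": 24,"y": -25,"z": 0,"turn": 0},
    {"gripper": 100,"x": 24,"y": -25,"z": 0,"turn": 0},
    {"gripper": 100,"x": 24,"y": -25,"z": 0,"turn": 0},
    {"gripper": 100,"x": 24,"y": -25,"z": 0,"turn": 0},
    {"gripper": 100,"x": 24,"y": -25,"z": 0,"turn": 0},
    {"gripper": 100,"x": 24,"y": -25,"z": 0,"turn": 0},
    {"gripper": 100,"x": 24,"y": -25,"z": 0,"turn": 0},
    {"gripper": 100,"x": 24,"y": -25,"z": 0,"turn": 0},
  ],
  squeeze=40,
)

```text
clock: 2.38
tool_pos: [0.3335, -0.3028, 0.2296]
eef_rot: [0.99, 0.14, 0.0, 0.006]
contact_force: [0.6, -0.1, 0.1]
opening: 0.0521
```

Emit:
carry_out(
  increments=[
    {"gripper": 100,"x": 24,"y": -25,"z": 0,"turn": 0},
    {"gripper": 100,"x": 24,"y": -25,"z": 0,"turn": 0},
    {"gripper": 100,"x": 24,"y": -25,"z": 0,"turn": 0},
    {"gripper": 100,"x": 24,"y": -25,"z": 0,"turn": 0},
    {"gripper": 100,"x": 24,"y": -25,"z": 0,"turn": 0},
    {"gripper": 100,"x": 24,"y": -25,"z": 0,"turn": 0},
    {"gripper": 100,"x": 24,"y": -25,"z": 0,"turn": 0},
    {"gripper": 100,"x": 24,"y": -25,"z": 0,"turn": 0},
    {"gripper": 100,"x": 24,"y": -25,"z": 0,"turn": 0},
    {"gripper": 100,"x": 24,"y": -25,"z": 0,"turn": 0},
  ],
)

```text
clock: 3.22
tool_pos: [0.5017, 0.0197, 0.2289]
eef_rot: [0.99, 0.139, 0.004, 0.009]
contact_force: [1.2, -0.4, -0.6]
opening: 0.0521
```

```bash
cat >> h.py <<'E'
from scipy.spatial.transform import Rotation as Ro
def st(target=None):
    o=get_obs(); R=Ro.from_quat(o['eef_rot']); M=R.as_matrix()
    print('t',round(o['clock'],2),'p',np.round(o['tool_pos']*1000,1),'z',np.round(M[:,2],4),'q',np.round(o['eef_rot'],4),'F',np.round(o['contact_force'],1),'M',np.round(o['ft_torque'],2),'op',round(o['opening']*1000,1),'v',np.abs(o['qvel']).max().round(3),'j',np.round(o['joint_pos'],2))
    if target is not None: print('tool delta mm',np.round(M.T@(np.array(target)-o['tool_pos'])*1000,1))
    return o
E
python3 -c "
from h import *
st([.5598,.1797,.150])"
```

```text
t 3.22 p [501.7  19.7 228.9] z [ 0.0096 -0.0171 -0.9998] q [0.9902 0.1392 0.0036 0.0091] F [ 1.2 -0.4 -0.6] M [ 0.03 -0.   -0.04] op 52.1 v 0.877 j [-0.17  0.36  1.74 -0.02  1.02  1.13]
tool delta mm [  99.6 -139.3   76.8]
```

Emit:
carry_out(
  increments=[
    {"gripper": 100,"x": 19,"y": -26,"z": 8,"turn": 0},
    {"gripper": 100,"x": 19,"y": -26,"z": 8,"turn": 0},
    {"gripper": 100,"x": 19,"y": -26,"z": 8,"turn": 0},
    {"gripper": 100,"x": 16,"y": -22,"z": 8,"turn": 0},
    {"gripper": 100,"x": 10,"y": -14,"z": 8,"turn": 0},
    {"gripper": 100,"x": 0,"y": 0,"z": 8,"turn": 0},
    {"gripper": 100,"x": 0,"y": 0,"z": 8,"turn": 0},
    {"gripper": 100,"x": 0,"y": 0,"z": 0,"turn": 0},
    {"gripper": 100,"x": 0,"y": 0,"z": 0,"turn": 0},
  ],
)

```text
clock: 3.97
tool_pos: [0.5572, 0.1648, 0.1699]
eef_rot: [0.989, 0.144, 0.008, 0.01]
contact_force: [0.0, -0.6, 0.2]
opening: 0.0518
```

```bash
python3 -c "
from h import *
st([.5598,.1797,.150])
for c,cr in (('top',(130,180,290,300)),('side',(250,180,410,300))):
    d=get_image(c);save(d,c+'1',cr,4)"
```

```text
t 3.97 p [557.2 164.8 169.9] z [ 0.0194 -0.0166 -0.9997] q [0.9895 0.1442 0.0084 0.0096] F [ 0.  -0.6  0.2] M [ 0.06  0.04 -0.  ] op 51.8 v 0.024 j [ 0.1   0.54  1.62 -0.02  0.97  1.4 ]
tool delta mm [  6.5 -14.   19.7]
```

Emit:
carry_out(
  increments=[
    {"gripper": 100,"x": 2,"y": -3,"z": 2,"turn": 0},
    {"gripper": 100,"x": 2,"y": -3,"z": 2,"turn": 0},
    {"gripper": 100,"x": 2,"y": -3,"z": 2,"turn": 0},
    {"gripper": 100,"x": 2,"y": -3,"z": 2,"turn": 0},
    {"gripper": 100,"x": 2,"y": -3,"z": 2,"turn": 0},
    {"gripper": 100,"x": 0,"y": -2,"z": 2,"turn": 0},
    {"gripper": 100,"x": 0,"y": 0,"z": 0,"turn": 0},
  ],
)

```text
clock: 4.65
tool_pos: [0.5642, 0.1824, 0.1594]
eef_rot: [0.99, 0.141, 0.011, 0.01]
contact_force: [-0.9, -0.9, -0.1]
opening: 0.0522
```

```bash
python3 -c "
from h import *
st([.5598,.1797,.150])"
```

```text
t 4.65 p [564.2 182.4 159.4] z [ 0.024  -0.0163 -0.9996] q [0.9899 0.1413 0.0107 0.0097] F [-0.9 -0.9 -0.1] M [-0.01  0.04 -0.02] op 52.2 v 0.013 j [ 0.13  0.57  1.6  -0.02  0.96  1.44]
tool delta mm [-5.1  1.2  9.4]
```

View pics/top1.png

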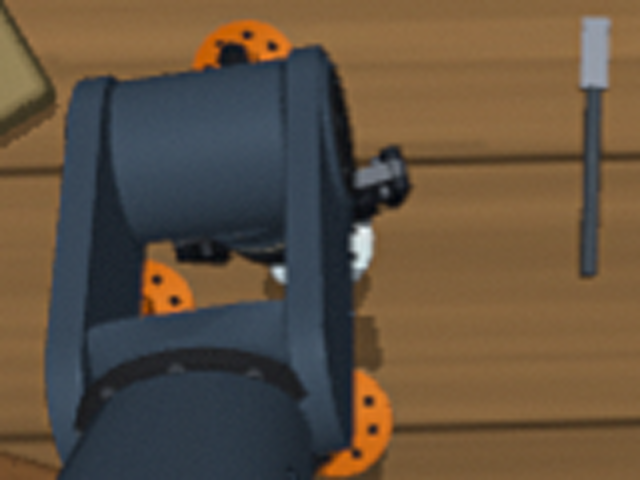

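View pics/side1.png

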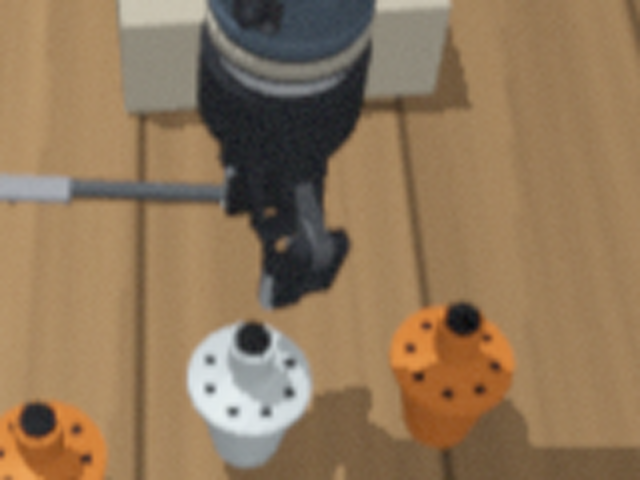

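Emit:
carry_out(
  increments=[
    {"gripper": 100,"x": 0,"y": 0,"z": 0,"turn": 0},
    {"gripper": 100,"x": 0,"y": 0,"z": 0,"turn": 0},
    {"gripper": 100,"x": 0,"y": 0,"z": 0,"turn": 0},
  ],
)

```text
clock: 4.9
tool_pos: [0.5639, 0.1829, 0.1591]
eef_rot: [0.99, 0.142, 0.01, 0.01]
contact_force: [0.0, -0.1, -0.1]
opening: 0.0517
```

```bash
python3 -c "
from h import *
st([.5598,.1797,.120])"
```

```text
t 4.9 p [563.9 182.9 159.1] z [ 0.0232 -0.0165 -0.9996] q [0.9898 0.1417 0.0103 0.0098] F [ 0.  -0.1 -0.1] M [-0.    0.04  0.01] op 51.7 v 0.005 j [ 0.14  0.57  1.6  -0.02  0.96  1.44]
tool delta mm [-5.5  1.  39. ]
```

Emit:
carry_out(
  increments=[
    {"gripper": 100,"x": -3,"y": 3,"z": 0,"turn": 0},
    {"gripper": 100,"x": -3,"y": 3,"z": 0,"turn": 0},
    {"gripper": 100,"x": -3,"y": 3,"z": 0,"turn": 0},
    {"gripper": 100,"x": -3,"y": 3,"z": 0,"turn": 0},
    {"gripper": 100,"x": -3,"y": 3,"z": 0,"turn": 0},
    {"gripper": 100,"x": -3,"y": 3,"z": 0,"turn": 0},
    {"gripper": 100,"x": -3,"y": 3,"z": 0,"turn": 0},
    {"gripper": 100,"x": -3,"y": 3,"z": 0,"turn": 0},
    {"gripper": 100,"x": -3,"y": 3,"z": 0,"turn": 0},
    {"gripper": 100,"x": 0,"y": 0,"z": 0,"turn": 0},
  ],
)

```text
clock: 5.73
tool_pos: [0.5431, 0.1447, 0.1597]
eef_rot: [0.99, 0.141, 0.01, 0.01]
contact_force: [-0.5, 0.4, 0.1]
opening: 0.0521
```

```bash
python3 -c "
from h import *
st([.5598,.1797,.150])"
```

```text
t 5.73 p [543.1 144.7 159.7] z [ 0.0231 -0.0171 -0.9996] q [0.9899 0.1412 0.0102 0.0101] F [-0.5  0.4  0.1] M [ 0.01 -0.01  0.  ] op 52.1 v 0.008 j [ 0.07  0.53  1.68 -0.02  0.91  1.37]
tool delta mm [ 25.6 -29.1   9.5]
```

Emit:
carry_out(
  increments=[
    {"gripper": 100,"x": 12,"y": -14,"z": 0,"turn": 0},
    {"gripper": 100,"x": 12,"y": -14,"z": 0,"turn": 0},
    {"gripper": 100,"x": 0,"y": 0,"z": 0,"turn": 0},
    {"gripper": 100,"x": 0,"y": 0,"z": 0,"turn": 0},
  ],
)

```text
clock: 6.07
tool_pos: [0.5584, 0.1779, 0.1595]
eef_rot: [0.99, 0.14, 0.01, 0.01]
contact_force: [-0.2, -0.2, -0.2]
opening: 0.052
```

```bash
python3 -c "
from h import *
st([.5598,.1797,.150])"
```

```text
t 6.07 p [558.4 177.9 159.5] z [ 0.0225 -0.0173 -0.9996] q [0.99   0.14   0.0099 0.0101] F [-0.2 -0.2 -0.2] M [ 0.02  0.06 -0.03] op 52.0 v 0.021 j [ 0.13  0.56  1.61 -0.02  0.95  1.43]
tool delta mm [ 1.7 -1.6  9.5]
```

Emit:
carry_out(
  increments=[
    {"gripper": 100,"x": 0,"y": 0,"z": -10,"turn": 0},
    {"gripper": 100,"x": 0,"y": 0,"z": -10,"turn": 0},
    {"gripper": 100,"x": 0,"y": 0,"z": -10,"turn": 0},
    {"gripper": 100,"x": 0,"y": 0,"z": 0,"turn": 0},
    {"gripper": 100,"x": 0,"y": 0,"z": 0,"turn": 0},
  ],
)

```text
clock: 6.48
tool_pos: [0.5567, 0.1767, 0.1931]
eef_rot: [0.99, 0.14, 0.009, 0.01]
contact_force: [0.6, 0.4, 0.3]
opening: 0.0518
```

```bash
python3 -c "
from h import *
st([.5598,.1797,.150])"
```

```text
t 6.48 p [556.7 176.7 193.1] z [ 0.0217 -0.0181 -0.9996] q [0.9901 0.1397 0.0095 0.0105] F [0.6 0.4 0.3] M [-0.    0.06  0.03] op 51.8 v 0.033 j [ 0.13  0.51  1.59 -0.02  1.02  1.43]
tool delta mm [ 3.2 -3.  43.1]
```

```bash
python3 -c "
from h import *
st([.5602,.1794,.125])"
```

```text
t 6.48 p [556.7 176.7 193.1] z [ 0.0217 -0.0181 -0.9996] q [0.9901 0.1397 0.0095 0.0105] F [0.6 0.4 0.3] M [-0.    0.06  0.03] op 51.8 v 0.033 j [ 0.13  0.51  1.59 -0.02  1.02  1.43]
tool delta mm [ 3.1 -3.2 68.1]
```

Emit:
carry_out(
  increments=[
    {"gripper": 100,"x": 1,"y": -1,"z": 15,"turn": 0},
    {"gripper": 100,"x": 1,"y": -1,"z": 15,"turn": 0},
    {"gripper": 100,"x": 1,"y": -1,"z": 15,"turn": 0},
    {"gripper": 100,"x": 0,"y": 0,"z": 15,"turn": 0},
    {"gripper": 100,"x": 0,"y": 0,"z": 6,"turn": 0},
    {"gripper": 100,"x": 0,"y": 0,"z": 0,"turn": 0},
    {"gripper": 100,"x": 0,"y": 0,"z": 0,"turn": 0},
  ],
)

```text
clock: 7.07
tool_pos: [0.5622, 0.1778, 0.1286]
eef_rot: [0.99, 0.139, 0.013, 0.011]
contact_force: [-0.4, -1.0, 0.6]
opening: 0.0523
```

```bash
python3 -c "
from h import *
st([.5602,.1794,.079])
d=get_image('side');save(d,'side2',(250,180,410,300),4)"
```

```text
t 7.07 p [562.2 177.8 128.6] z [ 0.029  -0.0176 -0.9994] q [0.9902 0.1387 0.0131 0.0107] F [-0.4 -1.   0.6] M [0.   0.01 0.01] op 52.3 v 0.007 j [ 0.13  0.61  1.63 -0.03  0.88  1.44]
tool delta mm [-2.6 -3.3 49.5]
```

View pics/side2.png

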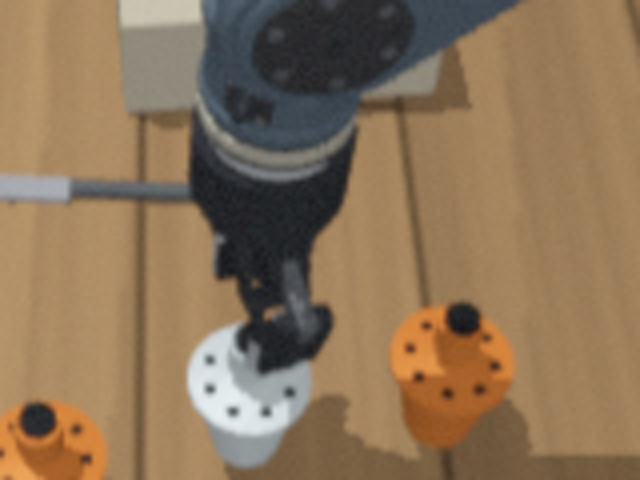

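Emit:
carry_out(
  increments=[
    {"gripper": 100,"x": -2,"y": -2,"z": 16,"turn": 0},
    {"gripper": 100,"x": 0,"y": -1,"z": 16,"turn": 0},
    {"gripper": 100,"x": 0,"y": 0,"z": 10,"turn": 0},
    {"gripper": 100,"x": 0,"y": 0,"z": 0,"turn": 0},
  ],
)

```text
clock: 7.45
tool_pos: [0.5645, 0.1798, 0.0901]
eef_rot: [0.99, 0.139, 0.018, 0.011]
contact_force: [-0.4, -0.0, -0.6]
opening: 0.0518
```

```bash
python3 -c "
from h import *
st([.5605,.1794,.079])"
```

```text
t 7.45 p [564.5 179.8  90.1] z [ 0.0392 -0.0163 -0.9991] q [0.9901 0.1386 0.0183 0.0108] F [-0.4 -0.  -0.6] M [-0.02  0.05  0.  ] op 51.8 v 0.025 j [ 0.13  0.67  1.65 -0.03  0.79  1.44]
tool delta mm [-4.3 -1.  11. ]
```

Emit:
carry_out(
  increments=[
    {"gripper": 100,"x": -4,"y": -1,"z": 11,"turn": 0},
    {"gripper": 100,"x": 0,"y": 0,"z": 0,"turn": 0},
  ],
)

```text
clock: 7.62
tool_pos: [0.5618, 0.1796, 0.0801]
eef_rot: [0.99, 0.139, 0.019, 0.011]
contact_force: [-0.6, -0.6, -0.5]
opening: 0.0515
```

```bash
python3 -c "
from h import *
st([.5605,.1794,.079])"
```

```text
t 7.62 p [561.8 179.6  80.1] z [ 0.0413 -0.0161 -0.999 ] q [0.9901 0.1386 0.0193 0.0108] F [-0.6 -0.6 -0.5] M [-0.01  0.02 -0.01] op 51.5 v 0.064 j [ 0.13  0.68  1.67 -0.03  0.76  1.45]
tool delta mm [-1.3 -0.2  1. ]
```

Close on the knob.

Emit:
carry_out(
  increments=[
    {"gripper": 130,"x": -1,"y": 0,"z": 0,"turn": 0},
    {"gripper": 150,"x": 0,"y": 0,"z": 0,"turn": 0},
    {"gripper": 200,"x": 0,"y": 0,"z": 0,"turn": 0},
    {"gripper": 230,"x": 0,"y": 0,"z": 0,"turn": 0},
    {"gripper": 230,"x": 0,"y": 0,"z": 0,"turn": 0},
    {"gripper": 230,"x": 0,"y": 0,"z": 0,"turn": 0},
  ],
  squeeze=40,
)

```text
clock: 8.12
tool_pos: [0.563, 0.1796, 0.0836]
eef_rot: [0.99, 0.138, 0.022, 0.011]
contact_force: [0.8, 0.9, -3.6]
opening: 0.0249
```

```bash
python3 -c "
from h import *
st([.5605,.1794,.079])
for c,cr in (('top',(130,180,290,300)),('side',(250,180,410,300))):
    d=get_image(c);save(d,c+'3',cr,4)"
```

```text
t 8.12 p [563.  179.6  83.6] z [ 0.0465 -0.0153 -0.9988] q [0.9901 0.1385 0.0219 0.0108] F [ 0.8  0.9 -3.6] M [-0.01  0.02 -0.04] op 24.9 v 0.002 j [ 0.13  0.67  1.67 -0.03  0.76  1.45]
tool delta mm [-2.7 -0.7  4.5]
```

View pics/side3.png

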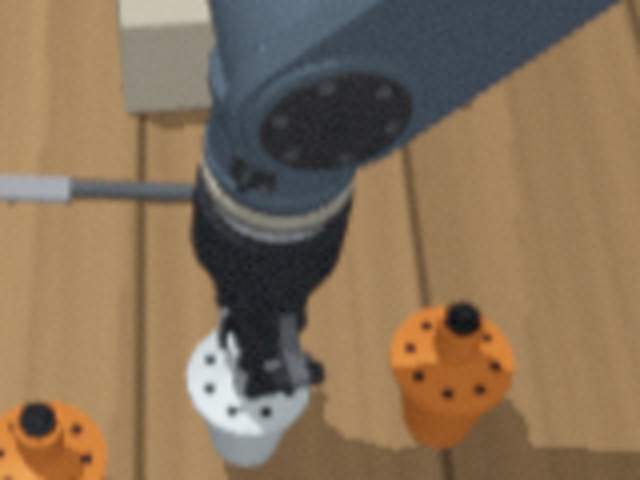

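Emit:
carry_out(
  increments=[
    {"gripper": 230,"x": 0,"y": 0,"z": -5,"turn": 0},
    {"gripper": 230,"x": 0,"y": 0,"z": -12,"turn": 0},
    {"gripper": 230,"x": 0,"y": 0,"z": -16,"turn": 0},
    {"gripper": 230,"x": 0,"y": 0,"z": -18,"turn": 0},
    {"gripper": 230,"x": 0,"y": 0,"z": -18,"turn": 0},
    {"gripper": 230,"x": 0,"y": 0,"z": -18,"turn": 0},
    {"gripper": 230,"x": 0,"y": 0,"z": -18,"turn": 0},
    {"gripper": 230,"x": 0,"y": 0,"z": -18,"turn": 0},
    {"gripper": 230,"x": 0,"y": 0,"z": -12,"turn": 0},
    {"gripper": 230,"x": 0,"y": 0,"z": 0,"turn": 0},
  ],
)

```text
clock: 9.05
tool_pos: [0.5538, 0.1816, 0.2295]
eef_rot: [0.99, 0.139, 0.02, 0.011]
contact_force: [0.4, -1.1, -4.0]
opening: 0.025
```

```bash
python3 -c "
from h import *
st([.530,-.172,.225])
for c,cr in (('top',(130,180,290,300)),('side',(230,150,430,300))):
    d=get_image(c);save(d,c+'4',cr,4)"
```

```text
t 9.05 p [553.8 181.6 229.5] z [ 0.0425 -0.0157 -0.999 ] q [0.9901 0.1386 0.02   0.0107] F [ 0.4 -1.1 -4. ] M [ 0.06 -0.04 -0.01] op 25.0 v 0.013 j [ 0.14  0.46  1.57 -0.02  1.07  1.44]
tool delta mm [-120.2  333.3    9.1]
```

View pics/side4.png

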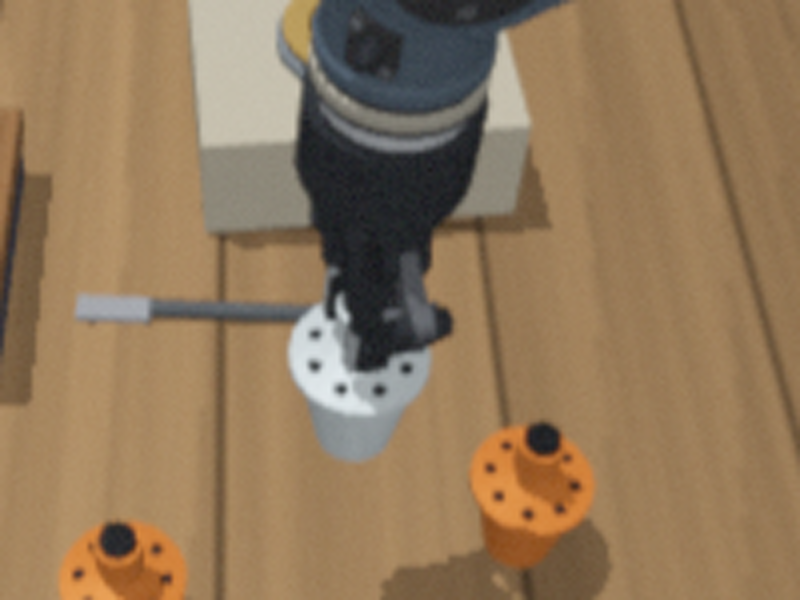

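The side view shows the holder hanging upright from the gripper, lid at about (319,237), with the wrist carrying 4 N. Next is the traverse to the liner.

Emit:
carry_out(
  increments=[
    {"gripper": 230,"x": -3,"y": 8,"z": 0,"turn": 0},
    {"gripper": 230,"x": -6,"y": 16,"z": 0,"turn": 0},
    {"gripper": 230,"x": -8,"y": 22,"z": 0,"turn": 0},
    {"gripper": 230,"x": -8,"y": 22,"z": 0,"turn": 0},
    {"gripper": 230,"x": -8,"y": 22,"z": 0,"turn": 0},
    {"gripper": 230,"x": -8,"y": 22,"z": 0,"turn": 0},
    {"gripper": 230,"x": -8,"y": 22,"z": 0,"turn": 0},
    {"gripper": 230,"x": -8,"y": 22,"z": 0,"turn": 0},
    {"gripper": 230,"x": -8,"y": 22,"z": 0,"turn": 0},
    {"gripper": 230,"x": -8,"y": 22,"z": 0,"turn": 0},
  ],
)

```text
clock: 9.98
tool_pos: [0.5265, -0.0392, 0.2174]
eef_rot: [0.99, 0.143, 0.004, 0.008]
contact_force: [0.2, -0.6, -3.1]
opening: 0.0251
```

```bash
python3 -c "
from h import *
st([.530,-.172,.225])"
```

```text
t 9.98 p [526.5 -39.2 217.4] z [ 0.0109 -0.0141 -0.9998] q [0.9897 0.1431 0.0044 0.0078] F [ 0.2 -0.6 -3.1] M [-0.04 -0.01  0.04] op 25.1 v 0.578 j [-0.28  0.41  1.7  -0.01  1.02  1.01]
tool delta mm [-34.2 128.4  -5.7]
```

Emit:
carry_out(
  increments=[
    {"gripper": 230,"x": -7,"y": 22,"z": -1,"turn": 0},
    {"gripper": 230,"x": -7,"y": 22,"z": -1,"turn": 0},
    {"gripper": 230,"x": -7,"y": 22,"z": -1,"turn": 0},
    {"gripper": 230,"x": -5,"y": 20,"z": -1,"turn": 0},
    {"gripper": 230,"x": -4,"y": 14,"z": -1,"turn": 0},
    {"gripper": 230,"x": -2,"y": 7,"z": 0,"turn": 0},
    {"gripper": 230,"x": 0,"y": 0,"z": 0,"turn": 0},
    {"gripper": 230,"x": 0,"y": 0,"z": 0,"turn": 0},
  ],
)

```text
clock: 10.65
tool_pos: [0.516, -0.1633, 0.2136]
eef_rot: [0.99, 0.139, -0.006, 0.003]
contact_force: [-0.4, 0.6, -2.9]
opening: 0.0248
```

```bash
python3 -c "
from h import *
st([.530,-.172,.225])
for c,cr in (('top',(270,180,430,300)),('side',(240,70,400,190))):
    d=get_image(c);save(d,c+'5',cr,4.5)"
```

```text
t 10.65 p [ 516.  -163.3  213.6] z [-0.0109 -0.0081 -0.9999] q [ 0.9903  0.1386 -0.0059  0.0033] F [-0.4  0.6 -2.9] M [ 0.02 -0.03  0.03] op 24.8 v 0.016 j [-0.51  0.44  1.66 -0.01  1.05  0.79]
tool delta mm [ 11.   12.2 -11.4]
```

View pics/side5.png

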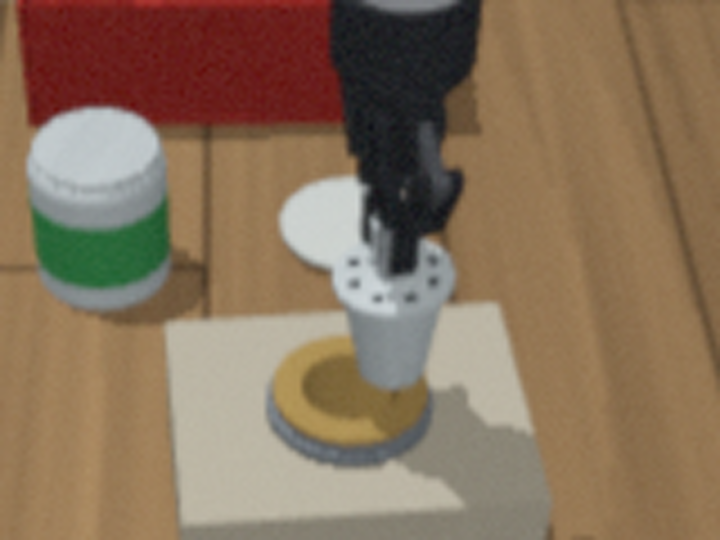

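View pics/top5.png

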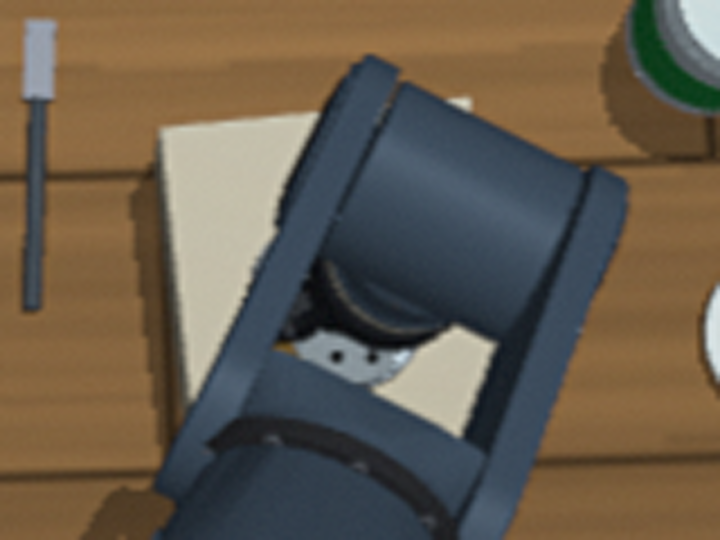

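Run:
```python
from h import *
d=get_image('side'); np.save('side5.npy',d,allow_pickle=True)
h=hsv(d)
for x,y in ((318,131),(327,148),(330,133),(325,155),(300,165),(310,112),(318,148),(337,140)): print((x,y),h[y,x],d['img'][y,x])
for o in trace('insert_mid','side')[:3]:
    ys,xs=np.nonzero(o['region']);print(o['xy'],o['confidence'],xs.min(),xs.max(),ys.min(),ys.max())
    if 300<o['xy'][0]<350 and 100<o['xy'][1]<170: np.save('m5.npy',o['region'])
st()
```

```text
(318, 131) [ 95  15 192] [181 190 192]
(327, 148) [ 96  18 144] [134 142 144]
(330, 133) [102  16 164] [154 160 164]
(325, 155) [ 90   8 133] [129 133 133]
(300, 165) [ 28  22 139] [139 138 127]
(310, 112) [ 72   6 208] [203 208 205]
(318, 148) [ 20  99 142] [142 124  87]
(337, 140) [ 24  23 167] [167 164 152]
[261.2, 295.5] 0.98 246 275 281 316
[360.1, 272.7] 0.74 348 377 256 291
[326.8, 138.7] 0.68 314 340 122 155
t 10.85 p [ 516.6 -162.2  214.3] z [-0.0096 -0.0088 -0.9999] q [ 0.9902  0.1398 -0.0053  0.0037] F [-0.4 -0.2 -2.6] M [ 0.02 -0.   -0.03] op 24.8 v 0.004 j [-0.5   0.44  1.66 -0.01  1.05  0.79]
```

```bash
cat > fit.py <<'E'
from h import *
def hmask(d,box,thr=0):
    x0,y0,x1,y1=box
    im=d['img'][y0:y1,x0:x1].astype(np.float32)
    im=cv2.GaussianBlur(im,(0,0),0.5)
    u=cv2.resize(im,None,fx=4,fy=4,interpolation=cv2.INTER_LINEAR)
    m=((u[...,2]-u[...,0])>thr)&(u.max(2)>90)
    return m
def pts(m,box,near):
    m=cv2.morphologyEx(m.astype(np.uint8),cv2.MORPH_OPEN,np.ones((5,5)))
    b=blob(m,((near[0]-box[0])*4+1.5,(near[1]-box[1])*4+1.5))
    o=outer(b); return (o-1.5)/4+[box[0],box[1]]
CIR=[(0,.020),(.066,.031),(.066,.035),(.070,.035)]
def hull(d,base,rx,ry):
    R=Ro.from_rotvec([rx,ry,0]).as_matrix();P=[]
    a=np.linspace(0,2*np.pi,60,endpoint=False)
    for hh,r in CIR:
        for t in a: P.append(proj(d,base+R@np.array([r*np.cos(t),r*np.sin(t),hh])))
    return cv2.convexHull(np.array(P,np.float32))
def knob(base,rx,ry,hh=.0975):
    return base+Ro.from_rotvec([rx,ry,0]).as_matrix()@np.array([0,0,hh])
E
python3 - <<'E'
from fit import *
d=np.load('side5.npy',allow_pickle=True).item()
box=(300,115,352,165); m=hmask(d,box); 
p=pts(m,box,(327,145)); 
q=p[(p[:,1]>131)]
im=cv2.resize(d['img'][115:165,300:352,::-1],None,fx=10,fy=10,interpolation=cv2.INTER_CUBIC)
for a in q: cv2.circle(im,(int((a[0]-300)*10+5),int((a[1]-115)*10+5)),1,(0,0,255),-1)
o=get_obs(); T=o['tool_pos'];M=Ro.from_quat(o['eef_rot']).as_matrix()
def res(v,full=False):
    b=v[:3];h_=hull(d,b,v[3],v[4])
    e=[cv2.pointPolygonTest(h_,(float(a[0]),float(a[1])),True) for a in q]
    k=M.T@(knob(b,v[3],v[4])-T)*1000
    if full: return k,np.std(e),np.mean(e)
    # priors: tool y 0+-.7 ; height along z -15+-2 ; tool x -2.5 +-2.5; tilts
    pr=[k[1]/.7,(k[2]+15)/2,(k[0]+2.5)/3,v[3]/.04,v[4]/.04]
    return np.r_[np.array(e)*.6,np.array(pr)]
v0=np.r_[T+[0,0,-.082],0,0]
s=least_squares(res,v0,x_scale=[.001]*3+[.01]*2,diff_step=1e-3)
v=s.x;print(np.round(v,4),res(v,True),len(q))
for a in hull(d,v[:3],v[3],v[4])[:,0]: cv2.circle(im,(int((a[0]-300)*10+5),int((a[1]-115)*10+5)),2,(0,255,0),-1)
cv2.imwrite('pics/fit5.png',im)
C=np.linalg.inv(s.jac.T@s.jac);print('sd',np.round(np.sqrt(np.diag(C)),4))
print('bottom',np.round(v[:3]*1000,1))
E
```

```text
[ 0.5086 -0.1665  0.1364 -0.0277  0.0512] (array([ -3.51377279,   0.76168755, -19.41199576]), np.float64(0.7947440849520107), np.float64(0.5108257680680978)) 221
sd [0.0007 0.0022 0.0016 0.0223 0.0143]
bottom [ 508.6 -166.5  136.4]
```

View pics/fit5.png

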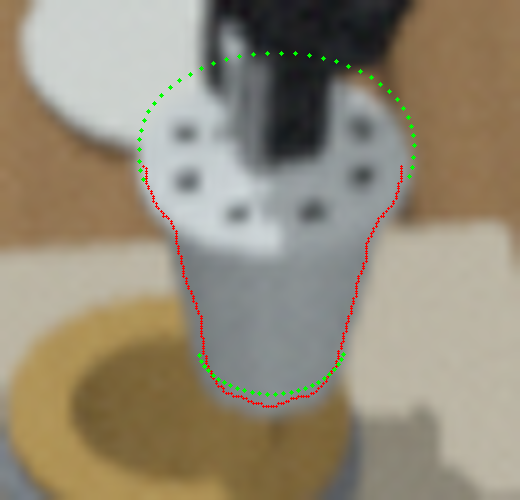

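```bash
cat >> fit.py <<'E'
def hulls(d,base,rx,ry):
    R=Ro.from_rotvec([rx,ry,0]).as_matrix();a=np.linspace(0,2*np.pi,90,endpoint=False);H=[]
    for pair in (CIR[:2],CIR[2:]):
        H.append(cv2.convexHull(np.array([proj(d,base+R@np.array([r*np.cos(t),r*np.sin(t),hh])) for hh,r in pair for t in a],np.float32)))
    return H
def dist(H,q): return np.array([max(cv2.pointPolygonTest(h_,(float(a[0]),float(a[1])),True) for h_ in H) for a in q])
def fit(d,q,T,M,kx=-2.5,kz=-15,name=None,box=None):
    def res(v,full=False):
        b=v[:3]; e=dist(hulls(d,b,v[3],v[4]),q)-v[5]
        k=M.T@(knob(b,v[3],v[4])-T)*1000
        if full: return np.round(k,2),e.std()
        return np.r_[e*.6,k[1]/.7,(k[2]-kz)/3,(k[0]-kx)/3,v[3]/.04,v[4]/.04]
    v0=np.r_[T+[0,0,-.082],0,0,.3]
    s=least_squares(res,v0,x_scale=[.001]*3+[.01]*2+[.3],diff_step=1e-3)
    v=s.x; print('base',np.round(v[:3]*1000,1),'tilt',np.round(v[3:5],3),'bias',v[5].round(2),'knob in tool/std',res(v,True))
    print('sd',np.round(np.sqrt(np.diag(np.linalg.inv(s.jac.T@s.jac))),4))
    if name:
        x0,y0,x1,y1=box
        im=cv2.resize(d['img'][y0:y1,x0:x1,::-1],None,fx=10,fy=10,interpolation=cv2.INTER_CUBIC)
        for a in q: cv2.circle(im,(int((a[0]-x0)*10+5),int((a[1]-y0)*10+5)),1,(0,0,255),-1)
        for H in hulls(d,v[:3],v[3],v[4]):
            cv2.polylines(im,[((H[:,0]-[x0,y0])*10+5).astype(int)],True,(0,255,0),1)
        cv2.imwrite('pics/'+name+'.png',im)
    return v
E
python3 - <<'E'
from fit import *
d=np.load('side5.npy',allow_pickle=True).item()
box=(300,115,352,165); p=pts(hmask(d,box,-3),box,(327,145)); q=p[p[:,1]>131]
o=get_obs(); T=o['tool_pos'];M=Ro.from_quat(o['eef_rot']).as_matrix()
fit(d,q,T,M,name='fit5b',box=box)
E
```

```text
base [ 508.3 -163.8  131.8] tilt [-0.009  0.056] bias 0.79 knob in tool/std (array([ -3.06,  -0.02, -14.78]), np.float64(0.15302223522781416))
sd [0.0007 0.0022 0.0017 0.0218 0.0131 0.186 ]
```

View pics/fit5b.png

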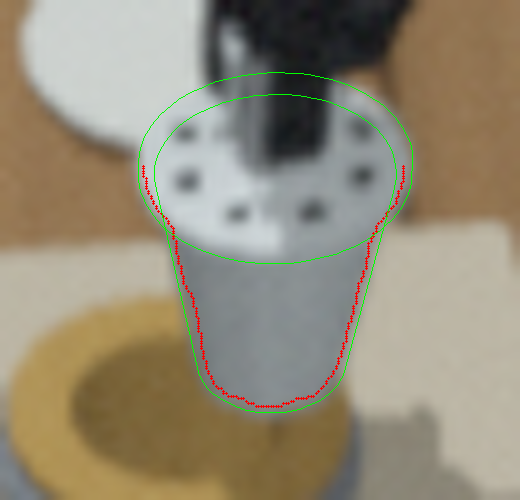

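The side fit puts the underside at about z 0.132 and the holder tilted about 3° relative to upright, because the wrist tilt drifted during the traverse. Downward moves have been adding opposite tilt, so I'll cycle up and down to straighten it.

Emit:
carry_out(
  increments=[
    {"gripper": 230,"x": 3,"y": 3,"z": -16,"turn": 0},
    {"gripper": 230,"x": 3,"y": 3,"z": -16,"turn": 0},
    {"gripper": 230,"x": 3,"y": 3,"z": -16,"turn": 0},
    {"gripper": 230,"x": 2,"y": 2,"z": -16,"turn": 0},
    {"gripper": 230,"x": 0,"y": 0,"z": 0,"turn": 0},
  ],
)

```text
clock: 11.27
tool_pos: [0.5301, -0.1631, 0.2791]
eef_rot: [0.99, 0.144, -0.008, 0.001]
contact_force: [-0.0, -0.6, -2.3]
opening: 0.0248
```

```bash
python3 -c "
from h import *
st([.5325,-.171,.225])"
```

```text
t 11.27 p [ 530.1 -163.1  279.1] z [-0.0147 -0.0049 -0.9999] q [ 0.9896  0.1435 -0.0076  0.0014] F [-0.  -0.6 -2.3] M [-0.05 -0.08 -0.02] op 24.8 v 0.049 j [-0.49  0.38  1.54 -0.01  1.22  0.79]
tool delta mm [ 0.9  8.2 54.1]
```

Emit:
carry_out(
  increments=[
    {"gripper": 230,"x": 0,"y": 0,"z": 14,"turn": 0},
    {"gripper": 230,"x": 0,"y": 0,"z": 14,"turn": 0},
    {"gripper": 230,"x": 0,"y": 0,"z": 14,"turn": 0},
    {"gripper": 230,"x": 0,"y": 0,"z": 8,"turn": 0},
    {"gripper": 230,"x": 0,"y": 0,"z": 0,"turn": 0},
  ],
)

```text
clock: 11.68
tool_pos: [0.5296, -0.1589, 0.2275]
eef_rot: [0.989, 0.147, -0.006, 0.002]
contact_force: [-0.9, -0.5, -3.1]
opening: 0.0249
```

```bash
python3 -c "
from h import *
st([.5325,-.171,.225])"
```

```text
t 11.68 p [ 529.6 -158.9  227.5] z [-0.0113 -0.0059 -0.9999] q [ 0.9892  0.1467 -0.006   0.0021] F [-0.9 -0.5 -3.1] M [ 0.01 -0.01  0.01] op 24.9 v 0.014 j [-0.49  0.44  1.61 -0.01  1.1   0.79]
tool delta mm [-0.7 12.4  2.6]
```

Emit:
carry_out(
  increments=[
    {"gripper": 230,"x": 0,"y": 1.5,"z": 2,"turn": 0},
    {"gripper": 230,"x": 0,"y": 1.5,"z": 2,"turn": 0},
    {"gripper": 230,"x": 0,"y": 1.5,"z": 2,"turn": 0},
    {"gripper": 230,"x": 0,"y": 1.5,"z": 2,"turn": 0},
    {"gripper": 230,"x": 0,"y": 1.5,"z": 2,"turn": 0},
    {"gripper": 230,"x": 0,"y": 1.5,"z": 2,"turn": 0},
    {"gripper": 230,"x": 0,"y": 1.5,"z": 2,"turn": 0},
    {"gripper": 230,"x": 0,"y": 1.5,"z": 2,"turn": 0},
    {"gripper": 230,"x": 0,"y": 0,"z": 0,"turn": 0},
  ],
)

```text
clock: 12.43
tool_pos: [0.5342, -0.1716, 0.2111]
eef_rot: [0.989, 0.147, -0.005, 0.003]
contact_force: [0.1, 1.0, -2.7]
opening: 0.0246
```

```bash
python3 -c "
from h import *
st([.5325,-.171,.225])"
```

```text
t 12.43 p [ 534.2 -171.6  211.1] z [-0.0091 -0.0072 -0.9999] q [ 0.9891  0.1472 -0.005   0.0029] F [ 0.1  1.  -2.7] M [ 0.04 -0.03 -0.02] op 24.6 v 0.007 j [-0.5   0.47  1.61 -0.01  1.07  0.78]
tool delta mm [ -1.6  -1.  -13.9]
```

Run:
```python
from fit import *
o=st(); T=o['tool_pos'];M=Ro.from_quat(o['eef_rot']).as_matrix()
d=get_image('side'); save(d,'side6',(270,80,370,190),5.4)
box=(290,110,346,172); p=pts(hmask(d,box,-3),box,(317,148)); print(p.min(0),p.max(0)); q=p[p[:,1]>131]
fit(d,q,T,M,kx=-3,name='fit6',box=box)
t=get_image('top'); save(t,'top6',(310,200,390,290),6)
```

```text
t 12.43 p [ 534.2 -171.6  211.1] z [-0.0091 -0.0072 -0.9999] q [ 0.9891  0.1472 -0.005   0.0029] F [ 0.1  1.  -2.7] M [ 0.04 -0.03 -0.02] op 24.6 v 0.007 j [-0.5   0.47  1.61 -0.01  1.07  0.78]
[303.125 109.625] [332.875 153.375]
base [ 526.8 -172.9  129. ] tilt [-0.007  0.052] bias 0.87 knob in tool/std (array([ -2.57,   0.02, -15.23]), np.float64(0.17300018278979742))
sd [0.0006 0.0023 0.0018 0.023  0.0135 0.2029]
```

View pics/fit6.png

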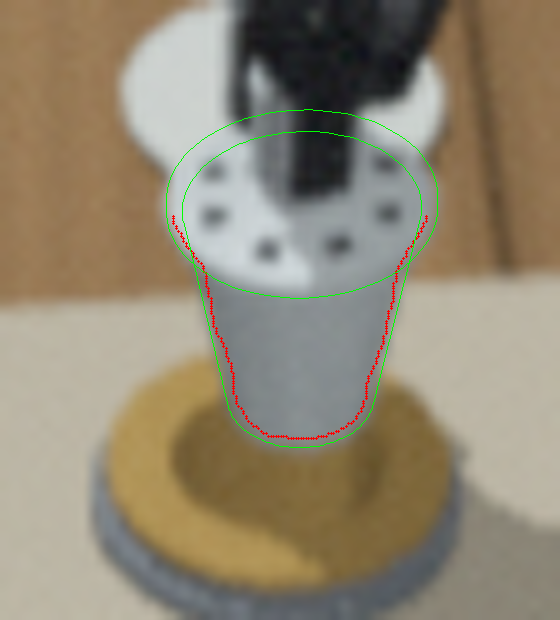

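View pics/top6.png

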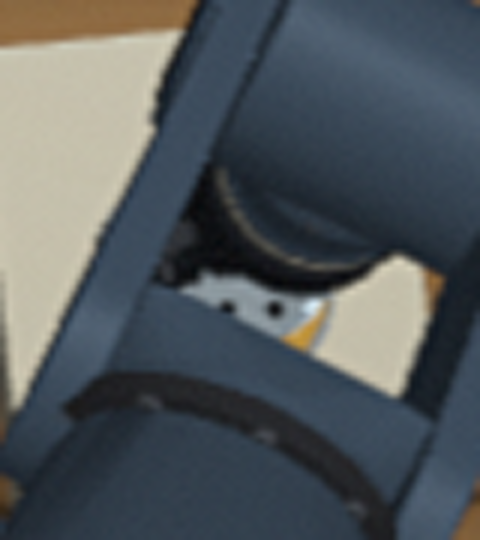

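Emit:
carry_out(
  increments=[
    {"gripper": 230,"x": 0,"y": 0,"z": 8,"turn": 0},
    {"gripper": 230,"x": 0,"y": 0,"z": 10,"turn": 0},
    {"gripper": 230,"x": 0,"y": 0,"z": 10,"turn": 0},
    {"gripper": 230,"x": 0,"y": 0,"z": 8,"turn": 0},
    {"gripper": 230,"x": 0,"y": 0,"z": 0,"turn": 0},
  ],
)

```text
clock: 12.95
tool_pos: [0.5337, -0.1714, 0.172]
eef_rot: [0.989, 0.147, -0.005, 0.003]
contact_force: [-0.5, -0.1, -3.1]
opening: 0.0247
```

```bash
python3 -c "
from h import *
st([.5355,-.171,.155])"
```

```text
t 12.95 p [ 533.7 -171.4  172. ] z [-0.0085 -0.0072 -0.9999] q [ 0.9891  0.1473 -0.0047  0.003 ] F [-0.5 -0.1 -3.1] M [-0.01 -0.02  0.04] op 24.7 v 0.005 j [-0.5   0.52  1.65 -0.01  0.97  0.78]
tool delta mm [ 2.   0.1 17. ]
```

Emit:
carry_out(
  increments=[
    {"gripper": 230,"x": 1,"y": 0,"z": 5,"turn": 0},
    {"gripper": 230,"x": 1,"y": 0,"z": 5,"turn": 0},
    {"gripper": 230,"x": 0,"y": 0,"z": 4,"turn": 0},
    {"gripper": 230,"x": 0,"y": 0,"z": 0,"turn": 0},
  ],
)

```text
clock: 13.28
tool_pos: [0.5353, -0.1704, 0.1551]
eef_rot: [0.989, 0.147, -0.006, 0.002]
contact_force: [-0.5, -0.1, -3.3]
opening: 0.0248
```

Run:
```python
from fit import *
o=st([.5355,-.171,.155]); T=o['tool_pos'];M=Ro.from_quat(o['eef_rot']).as_matrix()
d=get_image('side'); save(d,'side7',(270,100,370,190),6)
```

```text
t 13.28 p [ 535.3 -170.4  155.1] z [-0.0106 -0.006  -0.9999] q [ 0.9891  0.1474 -0.0057  0.0022] F [-0.5 -0.1 -3.3] M [ 0.01 -0.   -0.06] op 24.8 v 0.009 j [-0.5   0.55  1.66 -0.01  0.94  0.78]
tool delta mm [0.  0.6 0.1]
```

View pics/side7.png

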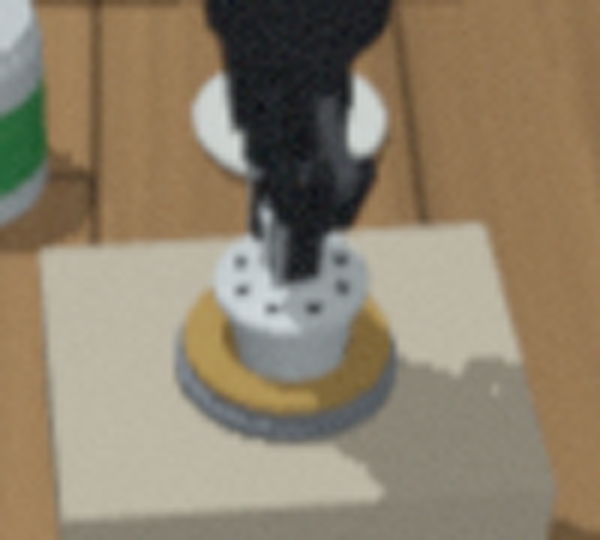

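The holder's cone is inside the liner mouth, about (318,155) in the side view. From here I lower in small steps and watch the force.

Emit:
carry_out(
  increments=[
    {"gripper": 230,"x": 0,"y": 0,"z": 2,"turn": 0},
    {"gripper": 230,"x": 0,"y": 0,"z": 2,"turn": 0},
    {"gripper": 230,"x": 0,"y": 0,"z": 1,"turn": 0},
  ],
)

```text
clock: 13.58
tool_pos: [0.5363, -0.171, 0.151]
eef_rot: [0.989, 0.147, -0.004, 0.003]
contact_force: [0.0, -0.8, -3.1]
opening: 0.0246
```

Emit:
carry_out(
  increments=[
    {"gripper": 230,"x": 0,"y": 0,"z": 1.5,"turn": 0},
    {"gripper": 230,"x": 0,"y": 0,"z": 1.5,"turn": 0},
  ],
)

```text
clock: 13.75
tool_pos: [0.5366, -0.1712, 0.1482]
eef_rot: [0.989, 0.147, -0.004, 0.004]
contact_force: [-0.3, 0.1, -3.0]
opening: 0.0245
```

Emit:
carry_out(
  increments=[
    {"gripper": 230,"x": 0,"y": 0,"z": 1.5,"turn": 0},
    {"gripper": 230,"x": 0,"y": 0,"z": 1.5,"turn": 0},
  ],
)

```text
clock: 13.92
tool_pos: [0.5368, -0.1714, 0.1452]
eef_rot: [0.989, 0.147, -0.004, 0.004]
contact_force: [0.9, -0.1, -3.2]
opening: 0.0254
```

Emit:
carry_out(
  increments=[
    {"gripper": 230,"x": 0,"y": 0,"z": 1.5,"turn": 0},
    {"gripper": 230,"x": 0,"y": 0,"z": 1,"turn": 0},
  ],
)

```text
clock: 14.08
tool_pos: [0.5369, -0.1714, 0.1425]
eef_rot: [0.989, 0.147, -0.004, 0.004]
contact_force: [0.0, -0.2, -2.5]
opening: 0.025
```

Emit:
carry_out(
  increments=[
    {"gripper": 230,"x": -0.7,"y": 0,"z": 1.2,"turn": 0},
    {"gripper": 230,"x": -0.5,"y": 0,"z": 1,"turn": 0},
  ],
)

```text
clock: 14.25
tool_pos: [0.5365, -0.1715, 0.1404]
eef_rot: [0.989, 0.147, -0.003, 0.004]
contact_force: [1.0, 1.9, -1.5]
opening: 0.0247
```

Emit:
carry_out(
  increments=[
    {"gripper": 230,"x": 0,"y": 0,"z": 1.2,"turn": 0},
    {"gripper": 230,"x": 0,"y": 0,"z": 0.8,"turn": 0},
  ],
)

```text
clock: 14.42
tool_pos: [0.5369, -0.1713, 0.1385]
eef_rot: [0.989, 0.147, -0.002, 0.004]
contact_force: [-0.2, 0.6, -2.1]
opening: 0.0246
```

Emit:
carry_out(
  increments=[
    {"gripper": 230,"x": 0,"y": 0,"z": 0,"turn": 0},
  ],
)

```text
clock: 14.5
tool_pos: [0.5368, -0.1712, 0.1384]
eef_rot: [0.989, 0.147, -0.002, 0.004]
contact_force: [0.7, 1.1, -2.2]
opening: 0.0248
```

Run:
```python
from fit import *
st([.5355,-.171,.13])
d=get_image('side'); save(d,'side8',(270,100,370,190),6)
st()
```

```text
t 14.5 p [ 536.8 -171.2  138.4] z [-0.003  -0.0075 -1.    ] q [ 0.9891  0.1469 -0.002   0.0035] F [ 0.7  1.1 -2.2] M [ 0.14 -0.16  0.  ] op 24.8 v 0.007 j [-0.5   0.57  1.67 -0.01  0.9   0.78]
tool delta mm [-1.2 -0.6  8.4]
t 14.55 p [ 536.8 -171.3  138.4] z [-0.003  -0.0076 -1.    ] q [ 0.9891  0.1469 -0.002   0.0035] F [ 1.2  0.7 -1.9] M [ 0.17 -0.19  0.02] op 24.8 v 0.008 j [-0.5   0.57  1.67 -0.01  0.9   0.78]
```

View pics/side8.png

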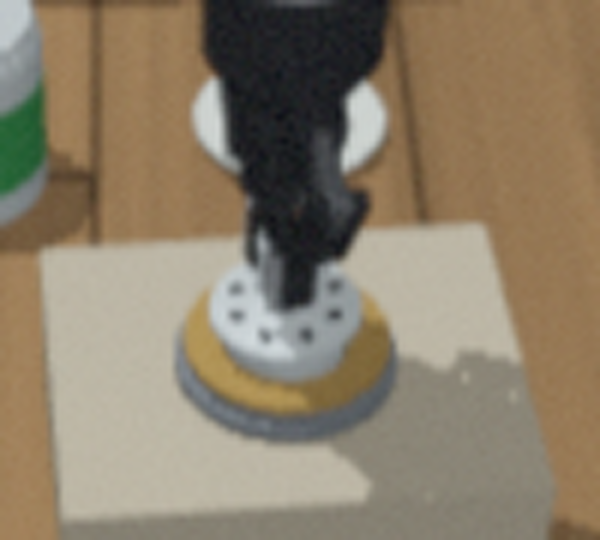

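Emit:
carry_out(
  increments=[
    {"gripper": 230,"x": 1.2,"y": -0.8,"z": 0,"turn": 0},
    {"gripper": 230,"x": 0,"y": 0,"z": 0,"turn": 0},
  ],
)

```text
clock: 14.72
tool_pos: [0.5373, -0.1703, 0.1382]
eef_rot: [0.989, 0.147, -0.003, 0.004]
contact_force: [0.0, -0.4, -3.2]
opening: 0.025
```

```bash
python3 -c "
from h import *
st()"
```

```text
t 14.72 p [ 537.3 -170.3  138.2] z [-0.0043 -0.008  -1.    ] q [ 0.9891  0.1471 -0.0027  0.0037] F [ 0.  -0.4 -3.2] M [ 0.01 -0.05  0.01] op 25.0 v 0.011 j [-0.5   0.57  1.67 -0.01  0.9   0.78]
```

Emit:
carry_out(
  increments=[
    {"gripper": 230,"x": 0,"y": 0,"z": 1.2,"turn": 0},
    {"gripper": 230,"x": 0,"y": 0,"z": 0.8,"turn": 0},
  ],
)

```text
clock: 14.88
tool_pos: [0.5369, -0.1704, 0.1363]
eef_rot: [0.989, 0.147, -0.003, 0.004]
contact_force: [-0.7, 0.3, 0.9]
opening: 0.0245
```

```bash
python3 -c "
from h import *
st()"
```

```text
t 14.88 p [ 536.9 -170.4  136.3] z [-0.005  -0.0083 -1.    ] q [ 0.9891  0.1473 -0.0031  0.0037] F [-0.7  0.3  0.9] M [ 0.15  0.11 -0.09] op 24.5 v 0.014 j [-0.5   0.57  1.67 -0.01  0.89  0.78]
```

Emit:
carry_out(
  increments=[
    {"gripper": 230,"x": -0.3,"y": -1,"z": -0.5,"turn": 0},
    {"gripper": 230,"x": 0,"y": 0,"z": 0,"turn": 0},
  ],
)

```text
clock: 15.05
tool_pos: [0.5369, -0.1699, 0.1367]
eef_rot: [0.989, 0.147, -0.002, 0.004]
contact_force: [0.1, 0.1, -4.1]
opening: 0.0248
```

```bash
python3 -c "
from h import *
st()"
```

```text
t 15.05 p [ 536.9 -169.9  136.7] z [-0.0036 -0.0093 -1.    ] q [ 0.9891  0.1473 -0.0025  0.0043] F [ 0.1  0.1 -4.1] M [ 0.05 -0.16  0.04] op 24.8 v 0.007 j [-0.5   0.57  1.68 -0.01  0.89  0.78]
```

Emit:
carry_out(
  increments=[
    {"gripper": 230,"x": 0,"y": 0,"z": 1.5,"turn": 0},
  ],
)

```text
clock: 15.13
tool_pos: [0.5368, -0.1701, 0.1356]
eef_rot: [0.989, 0.147, -0.003, 0.004]
contact_force: [-1.5, 0.7, 2.6]
opening: 0.0247
```

```bash
python3 -c "
from h import *
st()"
```

```text
t 15.13 p [ 536.8 -170.1  135.6] z [-0.0037 -0.0096 -0.9999] q [ 0.9891  0.1473 -0.0025  0.0045] F [-1.5  0.7  2.6] M [-0.02  0.3   0.04] op 24.7 v 0.031 j [-0.5   0.58  1.68 -0.01  0.89  0.78]
```

Emit:
carry_out(
  increments=[
    {"gripper": 230,"x": -0.9,"y": -0.2,"z": -0.5,"turn": 0},
    {"gripper": 230,"x": 0,"y": 0,"z": 0,"turn": 0},
  ],
)

```text
clock: 15.3
tool_pos: [0.5365, -0.1702, 0.136]
eef_rot: [0.989, 0.147, -0.002, 0.005]
contact_force: [0.4, 1.0, -4.1]
opening: 0.0246
```

```bash
python3 -c "
from h import *
st()"
```

```text
t 15.3 p [ 536.5 -170.2  136. ] z [-0.002  -0.0097 -1.    ] q [ 0.9891  0.1471 -0.0017  0.0047] F [ 0.4  1.  -4.1] M [ 0.16 -0.25 -0.03] op 24.6 v 0.009 j [-0.5   0.57  1.68 -0.01  0.89  0.78]
```

Emit:
carry_out(
  increments=[
    {"gripper": 230,"x": 0,"y": 0,"z": 1,"turn": 0},
  ],
)

```text
clock: 15.38
tool_pos: [0.5366, -0.1702, 0.1352]
eef_rot: [0.989, 0.147, -0.002, 0.005]
contact_force: [-1.5, 1.5, 1.8]
opening: 0.0246
```

```bash
python3 -c "
from h import *
st()"
```

```text
t 15.38 p [ 536.6 -170.2  135.2] z [-0.0018 -0.0097 -1.    ] q [ 0.9891  0.1471 -0.0016  0.0047] F [-1.5  1.5  1.8] M [ 0.09  0.07 -0.01] op 24.6 v 0.021 j [-0.5   0.57  1.68 -0.01  0.88  0.78]
```

Emit:
carry_out(
  increments=[
    {"gripper": 200,"x": 0,"y": 0,"z": 0,"turn": 0},
    {"gripper": 150,"x": 0,"y": 0,"z": 0,"turn": 0},
    {"gripper": 100,"x": 0,"y": 0,"z": 0,"turn": 0},
    {"gripper": 80,"x": 0,"y": 0,"z": 0,"turn": 0},
    {"gripper": 80,"x": 0,"y": 0,"z": 0,"turn": 0},
    {"gripper": 80,"x": 0,"y": 0,"z": 0,"turn": 0},
  ],
)

```text
clock: 15.88
tool_pos: [0.5368, -0.1708, 0.1361]
eef_rot: [0.989, 0.147, -0.001, 0.005]
contact_force: [0.5, 0.4, 0.3]
opening: 0.0585
```

Run:
```python
from fit import *
st()
d=get_image('side'); save(d,'side9',(270,100,370,190),6)
```

```text
t 15.88 p [ 536.8 -170.8  136.1] z [-0.0012 -0.0111 -0.9999] q [ 0.9891  0.1474 -0.0014  0.0054] F [0.5 0.4 0.3] M [ 0.02 -0.05  0.03] op 58.5 v 0.002 j [-0.5   0.57  1.68 -0.01  0.89  0.78]
```

View pics/side9.png

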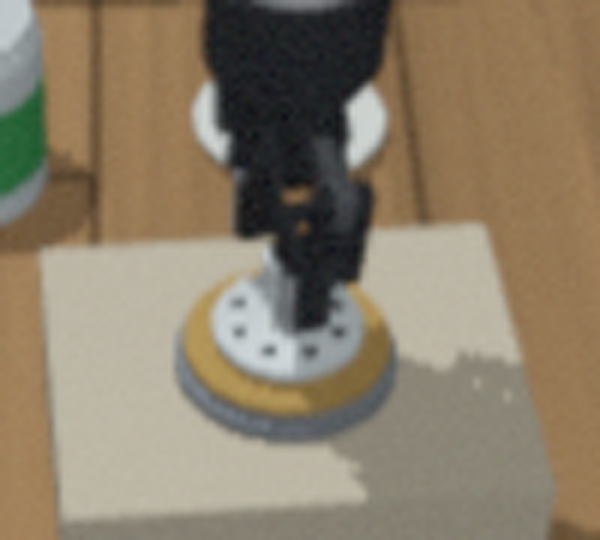

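Released, the holder dropped a few millimetres and sits level in the liner. I raise clear along the tool axis and then look.

Emit:
carry_out(
  increments=[
    {"gripper": 80,"x": 0,"y": 0,"z": -5,"turn": 0},
    {"gripper": 80,"x": 0,"y": 0,"z": -8,"turn": 0},
    {"gripper": 80,"x": 0,"y": 0,"z": -12,"turn": 0},
    {"gripper": 80,"x": 0,"y": 0,"z": -16,"turn": 0},
    {"gripper": 80,"x": 0,"y": 0,"z": -16,"turn": 0},
    {"gripper": 80,"x": 0,"y": 0,"z": -16,"turn": 0},
    {"gripper": 80,"x": 0,"y": 0,"z": -12,"turn": 0},
    {"gripper": 80,"x": 0,"y": 0,"z": 0,"turn": 0},
  ],
)

```text
clock: 16.6
tool_pos: [0.5367, -0.1698, 0.2283]
eef_rot: [0.989, 0.147, -0.001, 0.005]
contact_force: [0.0, -0.2, 0.1]
opening: 0.0588
```

Run:
```python
from fit import *
st()
d=get_image('side'); save(d,'side10',(270,90,370,190),6); np.save('side10.npy',d,allow_pickle=True)
d=get_image('top'); save(d,'top10',(310,200,390,290),6)
```

```text
t 16.6 p [ 536.7 -169.8  228.3] z [-0.0013 -0.0112 -0.9999] q [ 0.9891  0.1474 -0.0015  0.0054] F [ 0.  -0.2  0.1] M [-0.01 -0.03  0.06] op 58.8 v 0.01 j [-0.5   0.45  1.6  -0.01  1.1   0.78]
```

View pics/side10.png

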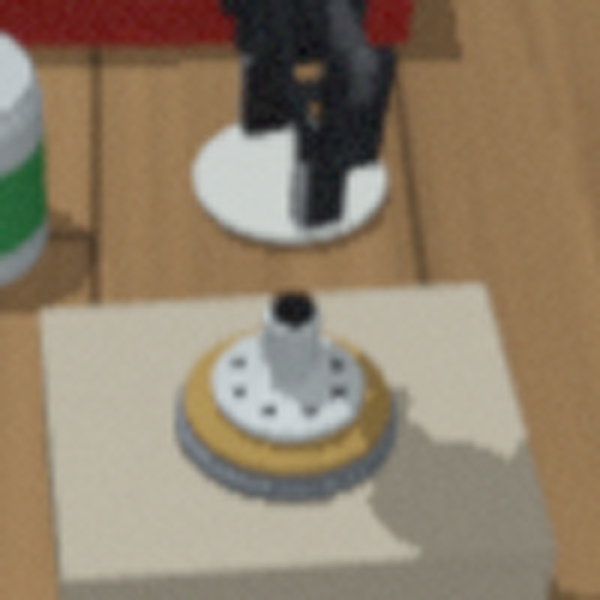

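View pics/top10.png

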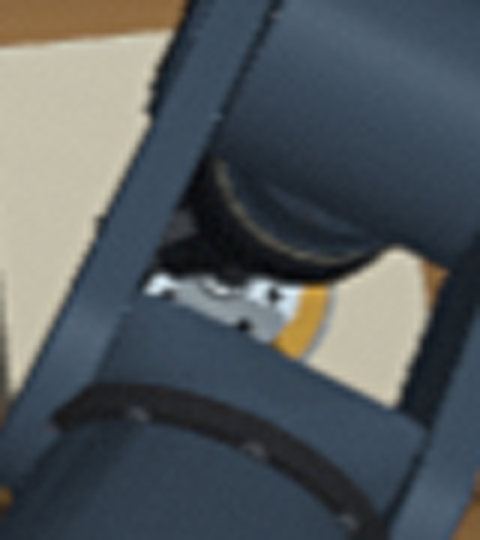

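Run:
```python
from fit import *
d=np.load('side10.npy',allow_pickle=True).item()
m=blob(d['img'].max(2)<70,(318.8,141.3));ys,xs=np.nonzero(m);c=(xs.mean(),ys.mean());print(c,m.sum())
for z in (.153,.157,.161,.165): print(z,onz(d,c,z)*1000)
# old mouth ellipse in side vs z
h=hsv(d);g=(h[...,0]>=14)&(h[...,0]<=30)&(h[...,1]>100)&(h[...,2]>70)
x,y=318,157;w=np.zeros_like(g);w[y-24:y+24,x-24:x+25]=1
mm=blob(cv2.morphologyEx((g&w).astype(np.uint8),cv2.MORPH_OPEN,np.ones((2,2))),(318,157))
o=outer(mm);print(o.min(0),o.max(0))
for z in (.099,.103,.107,.111):
    e=circ_proj(d,[.5295,-.172,z],.048);print(z,np.round(e.min(0),1),np.round(e.max(0),1))
```

```text
(np.float64(318.5), np.float64(141.0)) 26
0.153 [ 530.71080978 -178.95541964  153.        ]
0.157 [ 531.15747503 -174.35520123  157.        ]
0.161 [ 531.60414029 -169.75498283  161.        ]
0.165 [ 532.05080555 -165.15476443  165.        ]
[302. 151.] [335. 169.]
0.099 [300.8 145.9] [335.3 169.7]
0.103 [300.9 144.8] [335.5 168.7]
0.107 [300.9 143.8] [335.6 167.6]
0.111 [300.9 142.7] [335.7 166.6]
```

Emit:
carry_out(
  increments=[
    {"gripper": 255,"x": -3,"y": 0,"z": 0,"turn": 0},
    {"gripper": 255,"x": -3,"y": 0,"z": 5,"turn": 0},
    {"gripper": 255,"x": 0,"y": 0,"z": 5,"turn": 0},
    {"gripper": 255,"x": 0,"y": 0,"z": 5,"turn": 0},
    {"gripper": 255,"x": 0,"y": 0,"z": 5,"turn": 0},
    {"gripper": 255,"x": 0,"y": 0,"z": 5,"turn": 0},
    {"gripper": 255,"x": 0,"y": 0,"z": 5,"turn": 0},
    {"gripper": 255,"x": 0,"y": 0,"z": 5,"turn": 0},
    {"gripper": 255,"x": 0,"y": 0,"z": 5,"turn": 0},
    {"gripper": 255,"x": 0,"y": 0,"z": 0,"turn": 0},
  ],
)

```text
clock: 17.53
tool_pos: [0.525, -0.1696, 0.176]
eef_rot: [0.989, 0.147, -0.008, 0.0]
contact_force: [0.4, 0.9, 0.1]
opening: 0.0001
```

Run:
```python
from fit import *
st([.5305,-.172,.17])
d=get_image('side'); save(d,'side11',(270,90,370,190),6)
```

```text
t 17.53 p [ 525.  -169.6  176. ] z [-0.0159 -0.0031 -0.9999] q [ 9.891e-01  1.471e-01 -8.100e-03  4.000e-04] F [0.4 0.9 0.1] M [-0.01 -0.04  0.05] op 0.1 v 0.005 j [-0.51  0.51  1.66 -0.01  0.98  0.77]
tool delta mm [4.7 3.9 5.9]
```

View pics/side11.png

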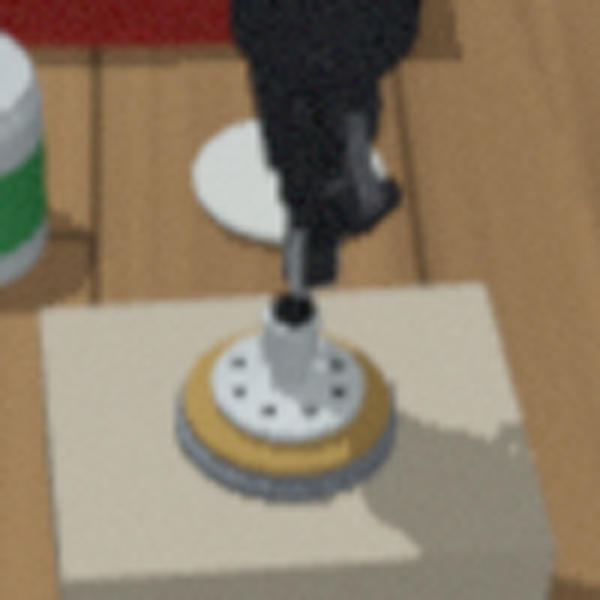

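Emit:
carry_out(
  increments=[
    {"gripper": 255,"x": 2.5,"y": 2,"z": 1,"turn": 0},
    {"gripper": 255,"x": 2.5,"y": 2,"z": 1,"turn": 0},
    {"gripper": 255,"x": 0,"y": 0,"z": 0,"turn": 0},
  ],
)

```text
clock: 17.83
tool_pos: [0.5323, -0.1726, 0.1746]
eef_rot: [0.989, 0.147, -0.007, 0.001]
contact_force: [-0.5, 1.0, 0.8]
opening: -0.0002
```

Run:
```python
from fit import *
o=st([.5305,-.172,.17])
d=get_image('side'); save(d,'side12',(295,110,345,160),11)
print(proj(d,o['tool_pos']))
```

```text
t 17.83 p [ 532.3 -172.6  174.6] z [-0.0139 -0.0042 -0.9999] q [ 0.9891  0.1472 -0.0072  0.0011] F [-0.5  1.   0.8] M [ 0.01 -0.09  0.03] op -0.2 v 0.007 j [-0.51  0.52  1.65 -0.01  0.99  0.77]
tool delta mm [-1.4 -1.1  4.7]
[318.46516983 136.32894546]
```

View pics/side12.png

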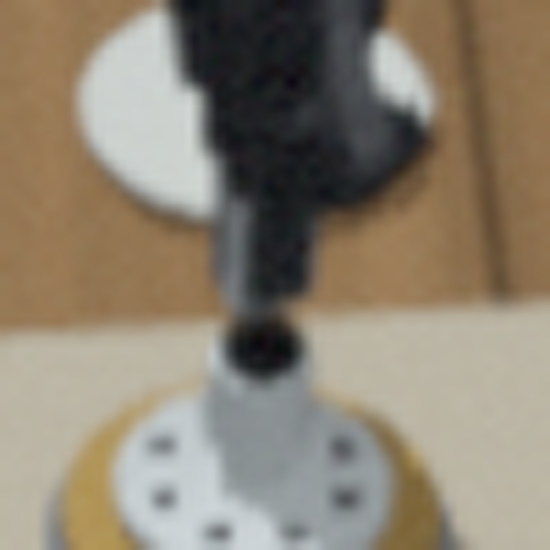

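Emit:
carry_out(
  increments=[
    {"gripper": 255,"x": 0,"y": 0,"z": 2.5,"turn": 0},
    {"gripper": 255,"x": 0,"y": 0,"z": 2.5,"turn": 0},
    {"gripper": 255,"x": 0,"y": 0,"z": 2,"turn": 0},
  ],
)

```text
clock: 18.13
tool_pos: [0.5328, -0.1729, 0.1683]
eef_rot: [0.989, 0.147, -0.006, 0.002]
contact_force: [-0.4, -0.3, -1.0]
opening: -0.0004
```

Emit:
carry_out(
  increments=[
    {"gripper": 255,"x": 0,"y": 0,"z": 1.2,"turn": 0},
    {"gripper": 255,"x": 0,"y": 0,"z": 1.2,"turn": 0},
  ],
)

```text
clock: 18.3
tool_pos: [0.5325, -0.1728, 0.1655]
eef_rot: [0.989, 0.147, -0.006, 0.002]
contact_force: [0.1, 0.4, 0.5]
opening: 0.0001
```

Emit:
carry_out(
  increments=[
    {"gripper": 255,"x": 0,"y": 0,"z": 1,"turn": 0},
    {"gripper": 255,"x": 0,"y": 0,"z": 1,"turn": 0},
  ],
)

```text
clock: 18.47
tool_pos: [0.5323, -0.1727, 0.1631]
eef_rot: [0.989, 0.147, -0.007, 0.002]
contact_force: [-0.3, 0.2, 0.7]
opening: -0.0002
```

Emit:
carry_out(
  increments=[
    {"gripper": 255,"x": -0.3,"y": 0,"z": 1,"turn": 0},
    {"gripper": 255,"x": -0.3,"y": 0,"z": 1,"turn": 0},
  ],
)

```text
clock: 18.63
tool_pos: [0.5321, -0.1728, 0.1614]
eef_rot: [0.989, 0.147, -0.006, 0.002]
contact_force: [-0.4, 0.9, 5.3]
opening: 0.0002
```

Emit:
carry_out(
  increments=[
    {"gripper": 255,"x": 0,"y": 0,"z": 1,"turn": 0},
    {"gripper": 255,"x": 0,"y": 0,"z": 1,"turn": 0},
  ],
)

```text
clock: 18.8
tool_pos: [0.5321, -0.1728, 0.1603]
eef_rot: [0.989, 0.147, -0.006, 0.002]
contact_force: [-0.4, 1.1, 4.5]
opening: 0.0002
```

Contact is at TCP z ≈ 0.162, and the liner slides at about 5 N. Continuing.

Emit:
carry_out(
  increments=[
    {"gripper": 255,"x": 0,"y": 0,"z": 1.3,"turn": 0},
    {"gripper": 255,"x": 0,"y": 0,"z": 1.3,"turn": 0},
    {"gripper": 255,"x": 0,"y": 0,"z": 1.3,"turn": 0},
  ],
)

```text
clock: 19.05
tool_pos: [0.5321, -0.1728, 0.1572]
eef_rot: [0.989, 0.147, -0.005, 0.002]
contact_force: [-1.7, 1.0, 4.6]
opening: 0.0001
```

Emit:
carry_out(
  increments=[
    {"gripper": 255,"x": 0,"y": 0,"z": 1.3,"turn": 0},
    {"gripper": 255,"x": 0,"y": 0,"z": 1.3,"turn": 0},
    {"gripper": 255,"x": 0,"y": 0,"z": 1.3,"turn": 0},
  ],
)

```text
clock: 19.3
tool_pos: [0.5323, -0.1728, 0.1559]
eef_rot: [0.989, 0.147, -0.005, 0.002]
contact_force: [-2.3, 1.6, 14.2]
opening: 0.0001
```

```bash
python3 -c "
from h import *
st([.5305,-.172,.15])"
```

```text
t 19.3 p [ 532.3 -172.8  155.9] z [-0.0095 -0.0063 -0.9999] q [ 0.9891  0.1474 -0.0052  0.0024] F [-2.3  1.6 14.2] M [ 0.43  0.59 -0.09] op 0.1 v 0.005 j [-0.51  0.54  1.67 -0.01  0.94  0.77]
tool delta mm [-1.4 -1.3  5.9]
```

Emit:
carry_out(
  increments=[
    {"gripper": 255,"x": 0,"y": 0,"z": 1.5,"turn": 0},
  ],
)

```text
clock: 19.38
tool_pos: [0.5322, -0.1728, 0.1558]
eef_rot: [0.989, 0.147, -0.005, 0.003]
contact_force: [-4.2, 1.9, 15.3]
opening: 0.0001
```

Emit:
carry_out(
  increments=[
    {"gripper": 255,"x": 0,"y": 0,"z": 1.5,"turn": 0},
  ],
)

```text
clock: 19.47
tool_pos: [0.5322, -0.1728, 0.1559]
eef_rot: [0.989, 0.148, -0.005, 0.003]
contact_force: [-3.6, 2.8, 12.8]
opening: 0.0
```

```bash
python3 -c "
from h import *
st([.5305,-.172,.15])"
```

```text
t 19.47 p [ 532.2 -172.8  155.9] z [-0.0088 -0.007  -0.9999] q [ 0.989   0.1476 -0.0048  0.0028] F [-3.6  2.8 12.8] M [0.35 0.55 0.01] op 0.0 v 0.009 j [-0.51  0.54  1.67 -0.01  0.94  0.77]
tool delta mm [-1.4 -1.3  5.9]
```

Emit:
carry_out(
  increments=[
    {"gripper": 255,"x": -0.3,"y": -0.3,"z": 1.8,"turn": 0},
  ],
)

```text
clock: 19.55
tool_pos: [0.5322, -0.1728, 0.1558]
eef_rot: [0.989, 0.148, -0.004, 0.003]
contact_force: [-3.4, 1.5, 16.8]
opening: 0.0001
```

Emit:
carry_out(
  increments=[
    {"gripper": 255,"x": -0.3,"y": -0.3,"z": 1.8,"turn": 0},
  ],
)

```text
clock: 19.63
tool_pos: [0.5322, -0.1728, 0.1558]
eef_rot: [0.989, 0.148, -0.004, 0.004]
contact_force: [-3.2, 2.6, 16.3]
opening: -0.0003
```

Emit:
carry_out(
  increments=[
    {"gripper": 255,"x": -0.3,"y": -0.3,"z": 1.85,"turn": 0},
    {"gripper": 255,"x": -0.3,"y": -0.3,"z": 1.85,"turn": 0},
    {"gripper": 255,"x": -0.3,"y": -0.3,"z": 1.85,"turn": 0},
  ],
)

```text
clock: 19.88
tool_pos: [0.5322, -0.1728, 0.1559]
eef_rot: [0.989, 0.148, -0.002, 0.006]
contact_force: [-3.3, 1.8, 15.5]
opening: 0.0001
```

Emit:
carry_out(
  increments=[
    {"gripper": 255,"x": -0.3,"y": -0.3,"z": 1.85,"turn": 0},
    {"gripper": 255,"x": -0.3,"y": -0.3,"z": 1.85,"turn": 0},
    {"gripper": 255,"x": -0.3,"y": -0.3,"z": 1.85,"turn": 0},
  ],
)

```text
clock: 20.13
tool_pos: [0.5322, -0.1728, 0.1558]
eef_rot: [0.989, 0.148, 0.0, 0.007]
contact_force: [-3.2, 1.6, 17.0]
opening: 0.0004
```

Emit:
carry_out(
  increments=[
    {"gripper": 255,"x": -0.3,"y": -0.3,"z": 1.85,"turn": 0},
    {"gripper": 255,"x": -0.3,"y": -0.3,"z": 1.85,"turn": 0},
    {"gripper": 255,"x": -0.3,"y": -0.3,"z": 1.85,"turn": 0},
  ],
)

```text
clock: 20.38
tool_pos: [0.5322, -0.1728, 0.1558]
eef_rot: [0.989, 0.148, 0.002, 0.009]
contact_force: [-3.6, 2.0, 15.8]
opening: -0.0001
```

Run:
```python
from h import *
st()
d=get_image('side'); save(d,'side13',(270,90,370,190),6)
st()
```

```text
t 20.38 p [ 532.2 -172.8  155.8] z [ 0.0072 -0.0172 -0.9998] q [0.9889 0.1481 0.0023 0.009 ] F [-3.6  2.  15.8] M [ 0.34  0.61 -0.01] op -0.1 v 0.028 j [-0.51  0.54  1.68 -0.01  0.91  0.77]
t 20.43 p [ 532.2 -172.8  155.8] z [ 0.0073 -0.0172 -0.9998] q [0.9889 0.1481 0.0023 0.0091] F [-3.1  2.6 14.9] M [0.4  0.54 0.01] op -0.3 v 0.003 j [-0.51  0.54  1.68 -0.01  0.91  0.77]
```

View pics/side13.png

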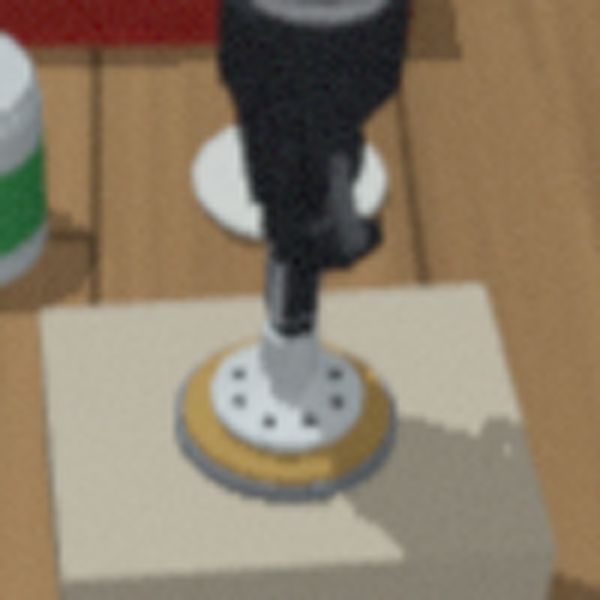

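At the stop the push reads 15–17 N, and in the side view the grey band under the brass is clearly thinner. Since that is near the lower edge of the range, I finish with a slightly firmer hold.

Emit:
carry_out(
  increments=[
    {"gripper": 255,"x": -0.3,"y": -0.2,"z": 2.0,"turn": 0},
    {"gripper": 255,"x": -0.3,"y": -0.2,"z": 2.0,"turn": 0},
    {"gripper": 255,"x": -0.3,"y": -0.2,"z": 2.05,"turn": 0},
  ],
)

```text
clock: 20.68
tool_pos: [0.5322, -0.1728, 0.1558]
eef_rot: [0.989, 0.148, 0.004, 0.011]
contact_force: [-3.4, 2.4, 17.5]
opening: 0.0
```

Emit:
carry_out(
  increments=[
    {"gripper": 255,"x": -0.3,"y": -0.2,"z": 2.05,"turn": 0},
    {"gripper": 255,"x": -0.3,"y": -0.2,"z": 2.05,"turn": 0},
    {"gripper": 255,"x": -0.3,"y": -0.2,"z": 2.05,"turn": 0},
  ],
)

```text
clock: 20.93
tool_pos: [0.5322, -0.1728, 0.1559]
eef_rot: [0.989, 0.148, 0.006, 0.012]
contact_force: [-3.8, 2.4, 17.3]
opening: -0.0002
```

Emit:
carry_out(
  increments=[
    {"gripper": 255,"x": -0.3,"y": -0.2,"z": 2.05,"turn": 0},
    {"gripper": 255,"x": -0.3,"y": -0.2,"z": 2.05,"turn": 0},
    {"gripper": 255,"x": -0.3,"y": -0.2,"z": 2.05,"turn": 0},
  ],
)

```text
clock: 21.18
tool_pos: [0.5322, -0.1728, 0.1559]
eef_rot: [0.989, 0.149, 0.008, 0.014]
contact_force: [-4.0, 2.2, 17.2]
opening: -0.0
```

Steady at 17.3 N for 0.75 s. I lift off straight up.

Emit:
carry_out(
  increments=[
    {"gripper": 255,"x": 0,"y": 0,"z": 0.8,"turn": 0},
    {"gripper": 255,"x": 0,"y": 0,"z": -2,"turn": 0},
    {"gripper": 255,"x": 0,"y": 0,"z": -6,"turn": 0},
    {"gripper": 255,"x": 0,"y": 0,"z": -14,"turn": 0},
    {"gripper": 255,"x": 0,"y": 0,"z": -18,"turn": 0},
    {"gripper": 255,"x": -10,"y": 0,"z": -18,"turn": 0},
    {"gripper": 255,"x": -20,"y": 0,"z": -18,"turn": 0},
    {"gripper": 255,"x": -20,"y": 0,"z": -18,"turn": 0},
    {"gripper": 255,"x": -20,"y": 0,"z": 0,"turn": 0},
    {"gripper": 255,"x": 0,"y": 0,"z": 0,"turn": 0},
  ],
)

```text
clock: 22.02
tool_pos: [0.4615, -0.1919, 0.2493]
eef_rot: [0.989, 0.15, 0.006, 0.013]
contact_force: [-1.3, 0.8, -0.6]
opening: -0.0001
```

Run:
```python
from fit import *
st()
d=get_image('side'); save(d,'side14',(270,90,370,190),6); save(d,'side14f')
t=get_image('top'); save(t,'top14f'); save(t,'top14',(310,200,390,290),6)
m=blob(d['img'].max(2)<70,(318.8,143));ys,xs=np.nonzero(m);c=(xs.mean(),ys.mean());print(c,m.sum())
for z in (.150,.154,.158): print(z,onz(d,c,z)*1000)
```

```text
t 22.02 p [ 461.5 -191.9  249.3] z [ 0.016  -0.0241 -0.9996] q [0.9886 0.1501 0.0061 0.0131] F [-1.3  0.8 -0.6] M [0.03 0.08 0.04] op -0.1 v 0.078 j [-0.61  0.33  1.74 -0.01  1.05  0.66]
(np.float64(318.39130434782606), np.float64(143.04347826086956)) 23
0.15 [ 531.09162076 -174.13904527  150.        ]
0.154 [ 531.53414743 -169.58662143  154.        ]
0.158 [ 531.9766741  -165.03419758  158.        ]
```

View pics/side14.png

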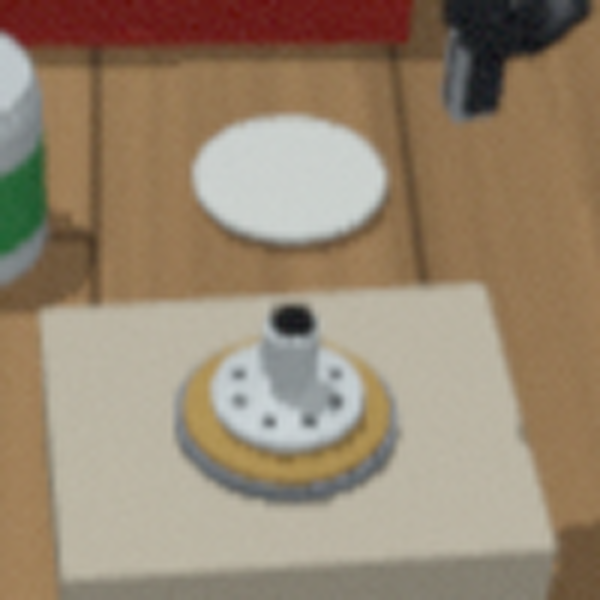

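View pics/side14f.png

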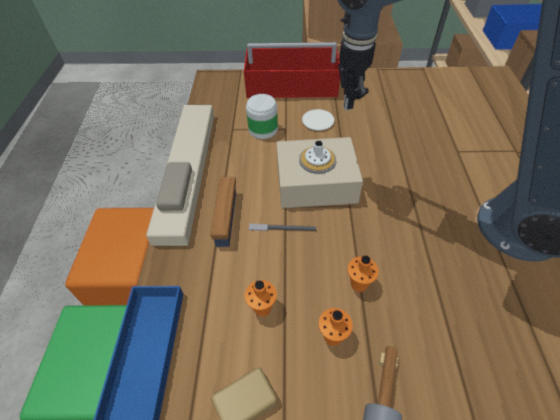

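View pics/top14f.png

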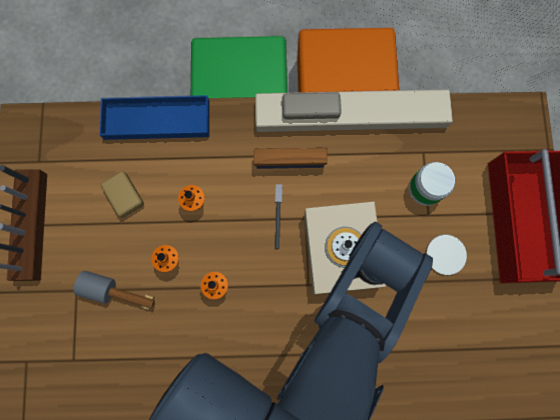

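The holder stands upright in the liner at (318,155) in the side view. The cap is about 6–7 mm lower than before, the bystanders are where they were, and the arm is clear. I'm handing in.

```bash
python3 -c "
from workcell import job_done
print(job_done())"
```

```text
the job is handed in; nothing more can be done
None
```

The aluminium holder is seated upright in the liner, the liner is on its hard stop, and the job was handed in at about 22 s. No verdict is reported on hand-in.

**What I did:** I gripped the holder by its knob and lowered it into the liner in small steps until the liner took its weight. I let go, and it settled level. With the fingers shut I pressed only on the cap. The liner slid about 6 mm under roughly 5 N of push, then stalled. I held about 15–17 N there, then a steady 17.3 N for about 0.75 s, and lifted straight off.

**Last checks:**
- At the stop the fingertips stayed at z = 0.1558–0.1559 m under 17 N.
- The pictures show the holder upright, the gap under the brass flange smaller, the other things where they were, and the arm clear.

**What was not clean:**
- **Tilt:** the wrist tilt drifted, so the holder hung about 3° off upright and touched a few millimetres high on lowering. While I adjusted it, the liner briefly carried an estimated 6 N, under its 9 N sliding force.
- **Mouth height:** the first camera estimate (0.099 m) was below the lowest possible value. The height found by touch, about 0.107 m, fits the description.
- **Liner travel:** touch gave about 6 mm and the pictures about 7 mm.
- **Final push:** it also carried about 4 N of sideways force on the cap, which I could not trim out. I read the force only every one to three rows, so a brief peak could have gone unseen; the highest I read was 17.5 N.

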